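Load the probes and switch on the dry-block heater

TASK

Lift the insulating cover off the dry-block heater and lay it flat on the white tile, lengthwise and roughly in the middle. Then move every temperature probe from the rack into a well of the heater, any well, one to a well, pushed fully home so that its handle sits on the block; when all are in, pull up the locking knob of the heater's switch, flip the lever over to on (away from the robot) and let the knob drop back down. Leave the bottle, jar and beaker alone.

Things in the scene. Friction and masses are not known exactly. Their poses are not given: they have to be found in the camera images.
- heater: dry-block heater, a fixed cream bench unit 220 mm (x) by 250 mm (y) by 90 mm high; origin at the centre of its underside, z up; its flat top (the deck) is 90 mm above the table. A bare aluminium well block runs along the whole x length between y = +10 and +90 mm, flush with the deck, with five wells in one row along x at y = +50 mm. The -y part is the control side with a flat display and the switch. Its position and yaw vary.
- cover_bar (a point): centre of the bar handle of the loose insulating cover: a dark grey slab 200 mm (x) by 76 mm (y) by 14 mm thick, 0.2 to 0.5 kg, with a steel bar 90 mm long (x), 14 mm wide (y) and 14 mm high fixed above it on a web 12 mm wide. This point is 41 mm above the slab's underside; bar top at 48 mm. z points up out of the slab. At the start it lies on the deck over all five wells.
- tile: fixed white ceramic tile on the table, 260 mm (x) by 140 mm (y) by 6 mm thick, origin at the centre of its underside, z up.
- rack: fixed white plastic block 200 mm (x) by 60 mm (y) by 80 mm high, origin at the centre of its underside, with five square 11 mm holes in a row along x, 34 mm apart, the middle one at the centre; each hole may hold a probe. The rack and the tile stand on opposite sides of the heater, either way round.
- toggle_lever (a joint): angle of the heater's switch lever in rad: 0 = off, leaning 0.45 rad towards the heater's -x; 0.9 = on, leaning 0.45 rad towards its +x. It turns about the heater's y axis through point toggle_pivot, is stiff (0.05 N m) and stays where it is left. It is a lever-lock switch: with the knob down, a fixed ridge (12 mm along x, 16 mm along y, top 22 mm above the deck) blocks the lever after about 0.15 rad from either end.
- toggle_collar (a joint): how far the switch's pull-up knob is raised along the lever, in m: 0 = down (locked), 0.012 = fully raised. A spring pulls it down with 1.2 N at 0 and 3.6 N at 0.012. It must be raised by more than about 0.009 for the lever to pass the ridge, and it springs back to 0 on the other side when let go beyond about 0.75 rad (or below 0.15 rad).
- knob_mid (a point): centre of the black pull-up knob on the switch lever, 14 mm (swing direction, x) by 18 mm (y, along the lever's hinge axis: the faces to pinch) by 28 mm along the lever; it lies 49 mm from toggle_pivot along the lever when down, 61 mm when fully raised. Its z axis points outward along the lever.
- toggle_pivot (a point): point on the switch lever's hinge axis, 12 mm below the deck; axes as the heater's.
- well1 (a point): centre of the mouth of well 1 of 5, at deck level; a round hole 11 mm wide (2 mm chamfer at the mouth), 53 mm deep, 34 mm from the next along the heater's x; axes as the heater's.
- well2 (a point): centre of the mouth of well 2 of 5, at deck level; a round hole 11 mm wide (2 mm chamfer at the mouth), 53 mm deep, 34 mm from the next along the heater's x; axes as the heater's.
- well3 (a point): centre of the mouth of well 3 of 5, at deck level; a round hole 11 mm wide (2 mm chamfer at the mouth), 53 mm deep, 34 mm from the next along the heater's x; axes as the heater's.
- well4 (a point): centre of the mouth of well 4 of 5, at deck level; a round hole 11 mm wide (2 mm chamfer at the mouth), 53 mm deep, 34 mm from the next along the heater's x; axes as the heater's.
- well5 (a point): centre of the mouth of well 5 of 5, at deck level; a round hole 11 mm wide (2 mm chamfer at the mouth), 53 mm deep, 34 mm from the next along the heater's x; axes as the heater's.
- probe1_grip (a point): centre of the handle of probe 1, a wireless temperature probe: black round handle 22 mm in diameter and 60 mm long (z -30 to +30 mm from this point), below it a steel stem 9 mm in diameter and 50 mm long with a tapered tip (tip 80 mm below this point); z points from tip to handle; about 0.09 kg. At the start it stands upright in a rack hole, stem down, handle shoulder on the rack top. It may be absent (None); all probes are alike.
- probe2_grip (a point): centre of the handle of probe 2, a wireless temperature probe: black round handle 22 mm in diameter and 60 mm long (z -30 to +30 mm from this point), below it a steel stem 9 mm in diameter and 50 mm long with a tapered tip (tip 80 mm below this point); z points from tip to handle; about 0.09 kg. At the start it stands upright in a rack hole, stem down, handle shoulder on the rack top. It may be absent (None); all probes are alike.
- probe3_grip (a point): centre of the handle of probe 3, a wireless temperature probe: black round handle 22 mm in diameter and 60 mm long (z -30 to +30 mm from this point), below it a steel stem 9 mm in diameter and 50 mm long with a tapered tip (tip 80 mm below this point); z points from tip to handle; about 0.09 kg. At the start it stands upright in a rack hole, stem down, handle shoulder on the rack top. It may be absent (None); all probes are alike.
- probe4_grip (a point): centre of the handle of probe 4, a wireless temperature probe: black round handle 22 mm in diameter and 60 mm long (z -30 to +30 mm from this point), below it a steel stem 9 mm in diameter and 50 mm long with a tapered tip (tip 80 mm below this point); z points from tip to handle; about 0.09 kg. At the start it stands upright in a rack hole, stem down, handle shoulder on the rack top. It may be absent (None); all probes are alike.
- probe5_grip (a point): centre of the handle of probe 5, a wireless temperature probe: black round handle 22 mm in diameter and 60 mm long (z -30 to +30 mm from this point), below it a steel stem 9 mm in diameter and 50 mm long with a tapered tip (tip 80 mm below this point); z points from tip to handle; about 0.09 kg. At the start it stands upright in a rack hole, stem down, handle shoulder on the rack top. It may be absent (None); all probes are alike.
- amber_bottle: bystander: amber bottle with white cap, 64 mm in diameter, 140 mm high; origin at the centre of its underside; stands beyond the heater; leave it alone.
- beaker: bystander: glass beaker, 68 mm in diameter, 85 mm high; origin at the centre of its underside; stands beyond the heater; leave it alone.
- jar: bystander: white jar with blue cap, 56 mm in diameter, 70 mm high; origin at the centre of its underside; stands beyond the heater; leave it alone.

How it is judged:
On the way, in this order (a step that is already met when the one before it is completed fails the run):
1. the cover lies on the tile, let go, while the switch is still off (horizontal distance between cover_bar and tile below 0.045 m and angle between the x axis of cover_bar and the x axis of tile, either way round below 0.3 rad and angle between cover_bar's own z axis and vertical below 0.12 rad and height (world z) of cover_bar between 0.036 and 0.056 m and contact force between cover and the fingers below 0.3 N and value of joint toggle_lever below 0.3 rad), for 0.2 s.
2. every probe is fully home in a well, the switch still off and locked (x of probe1_grip in the frame of heater between -0.075 and 0.075 m and y of probe1_grip in the frame of heater between 0.044 and 0.056 m and z of probe1_grip in the frame of heater between 0.115 and 0.1245 m and angle between each of probe1_grip, probe2_grip, probe3_grip, probe4_grip, probe5_grip's own z axis and vertical below 0.1 rad and x of probe2_grip in the frame of heater between -0.075 and 0.075 m and y of probe2_grip in the frame of heater between 0.044 and 0.056 m and z of probe2_grip in the frame of heater between 0.115 and 0.1245 m and x of probe3_grip in the frame of heater between -0.075 and 0.075 m and y of probe3_grip in the frame of heater between 0.044 and 0.056 m and z of probe3_grip in the frame of heater between 0.115 and 0.1245 m and x of probe4_grip in the frame of heater between -0.075 and 0.075 m and y of probe4_grip in the frame of heater between 0.044 and 0.056 m and z of probe4_grip in the frame of heater between 0.115 and 0.1245 m and x of probe5_grip in the frame of heater between -0.075 and 0.075 m and y of probe5_grip in the frame of heater between 0.044 and 0.056 m and z of probe5_grip in the frame of heater between 0.115 and 0.1245 m and value of joint toggle_lever below 0.3 rad and value of joint toggle_collar below 0.003 m), for 0.2 s.
3. then the knob is pulled up (value of joint toggle_collar above 0.005 m).
4. the lever is over to on with the knob dropped back (value of joint toggle_lever above 0.72 rad and value of joint toggle_collar below 0.003 m), for 0.2 s.
At the end, for the whole second after the job is handed in: every probe present stands in a well of the row (within 6 mm of its line, shoulder within 4.5 mm of the deck, tilt under 0.1 rad); the cover lies flat, at rest, on the tile (centre within 45 mm, lengthwise within 0.3 rad); the lever is on (above 0.72 rad) and the knob down (below 3 mm) (all of step 4 and x of probe1_grip in the frame of heater between -0.075 and 0.075 m and y of probe1_grip in the frame of heater between 0.044 and 0.056 m and z of probe1_grip in the frame of heater between 0.115 and 0.1245 m and angle between each of probe1_grip, probe2_grip, probe3_grip, probe4_grip, probe5_grip's own z axis and vertical below 0.1 rad and x of probe2_grip in the frame of heater between -0.075 and 0.075 m and y of probe2_grip in the frame of heater between 0.044 and 0.056 m and z of probe2_grip in the frame of heater between 0.115 and 0.1245 m and x of probe3_grip in the frame of heater between -0.075 and 0.075 m and y of probe3_grip in the frame of heater between 0.044 and 0.056 m and z of probe3_grip in the frame of heater between 0.115 and 0.1245 m and x of probe4_grip in the frame of heater between -0.075 and 0.075 m and y of probe4_grip in the frame of heater between 0.044 and 0.056 m and z of probe4_grip in the frame of heater between 0.115 and 0.1245 m and x of probe5_grip in the frame of heater between -0.075 and 0.075 m and y of probe5_grip in the frame of heater between 0.044 and 0.056 m and z of probe5_grip in the frame of heater between 0.115 and 0.1245 m and horizontal distance between cover_bar and tile below 0.045 m and angle between the x axis of cover_bar and the x axis of tile, either way round below 0.3 rad and angle between cover_bar's own z axis and vertical below 0.12 rad and height (world z) of cover_bar between 0.036 and 0.056 m and linear speed of cover below 0.02 m/s); the robot touches nothing.
It fails at once if the amber reagent bottle is moved by more than 20 mm (distance of amber_bottle from where it was at the start of the episode above 0.02 m).
It fails at once if the glass beaker is moved by more than 20 mm (distance of beaker from where it was at the start of the episode above 0.02 m).
It fails at once if the small white jar is moved by more than 20 mm (distance of jar from where it was at the start of the episode above 0.02 m).
Of probe1, probe2, probe3, probe4, probe5 only 3 to 5 are there at a start; the rules pass over those that are not, and their reading is None.
At some moment in a run one of cover may be knocked a few centimetres aside while the robot is not near it.
Once in a run the grip may slacken for a moment while it holds something.
It also fails if it takes over 210 s, if anything falls off the work surface, if the arm or the gripper's body presses on something with over 40 N, if the wrist force passes 120 N, or if a joint passes its speed limit or range.

ROBOT

A 6-joint arm with a two-finger parallel gripper is mounted at the origin on the work surface. World frame = base frame: x ahead of the robot, y to its left, z up, the work surface at z = 0. Lengths are in m, angles in rad, forces in N, time in s.
With the tool pointing down it reaches from about 0.275 to 0.875 m from the base axis. Payload 12.5 kg.
Tool frame: the origin (TCP) lies on the centre line of the jaws, within the pads' length; the fingertips stand ahead of it and the grasp point (between the pads) lies 8 mm behind it (manip.tip_extent is the z of the fingertips in the tool frame, in m); z points along the fingers, y is the line along which they close (so a half turn about z gives the same grasp; the last joint's range is limited). The gripper opens to 85 mm and grips with 20 to 120 N. Pads are 22 mm wide; open, the fingers measure 114 mm over their backs; the gripper's body (76 mm by 85 mm) begins 54 mm behind the grasp point. The pads swing forward as they close: fully open they stand 13 mm farther back than shut.
Start: joints at [1.025, 0.351, 1.652, -0, 1.139, -0.085], TCP at [0.245, 0.493, 0.242] pointing down, gripper open.
Joint ranges: [-2.75, 2.75], [-0.79, 2.1], [0.01, 2.65], [-1.57, 4.71], [0.07, 3.14], [-2.87, 2.87]. Speed limits (rad/s): [2.22, 2.22, 2.79, 3.14, 3.14, 3.14].

INTERFACE

Orientations are given as a rotation vector (axis times angle).
In Python, from bench import manip, cams gives the robot as it stands.
- The arm moves only by the tool drive_tool, never from a script. Its arguments are lists of equal length, an entry for each row: "rotation": the turn, a rotation vector about the tool's x, y, z in degrees, a list of three; "slide": the shift along the tool's x, y, z in mm, a list of three; "jaw": the gripper's target within -1 to 1 (fully open at 1, half-way at 0, shut at -1). A call has 1 to 5 rows; each row shifts and turns the commanded pose from where the row before left it, along the tool's axes as they then stand; what a row does not reach is not made up. A row lasts 1/10 s, in which the tool goes at most 50 mm and 8.59 degrees, less where a joint would pass 70% of its speed; a pose out of reach is approached as far as the arm can. A call with a gripper value outside its range is refused whole. The fingers move at their own pace and stop on an object; "grip_force" is the grip in N (left out, the last holds). Time passes only in rows, so rows that do not move let the fingers close. It gives the time, the measured TCP pose, the force, the opening and the grip force at its end, in the units of the state.
- manip.state(): the state, without advancing time (a new reading comes with each control period).
- cams.snapshot(name): name is "side" or "top"; returns a dict with "pixels" (400x640x3 uint8, red, green, blue), "z_map" (400x640 float32, m along the optical axis (not along the pixel's ray), 0 where there is no reading), "K" (3x3 intrinsics, pixels), "k1" (the pictures are not rectified: a ray, as slopes to the right and down, at radius r is drawn at 1 + k1 r^2 times it, then the intrinsics apply), "R" (3x3) and "t" (3): a world point X has camera coordinates R X + t. Camera axes: x right, y down, z forward; pixel columns grow to the right and rows downward; lengths in m; the calibration is good to about 2 mm. A picture is of the moment at which its call begins.
- manip.job_done(): hands the job in; it is judged then, once.
The state is a dict: "clock": time; "joints": joint angles; "joint_vel": joint speeds; "tau": joint torques, N m; "position": TCP position; "orientation": TCP orientation; "contact_force": force on the tool from outside, world axes, zero at the start; "moment": the same for the moment, N m; "opening": finger opening in m; "grip_force": force on a finger pad.
Only numpy, scipy, OpenCV 4.12 (cv2) and the standard library are available. Lean on these libraries where they do the work, as an engineer would, in place of code of your own. Each camera call takes 0.05 s, during which the arm holds its last target. There are 200 camera calls.

## Working session

There is one attempt and no reset: what is moved stays moved. The work goes in short steps, Python scripts to look and compute and a tool call to move; the robot and the scene stay as the last step left them, time stands still between calls to the robot, and variables do not carry over. Pictures are saved under pics/ and viewed, at most 14 in all, crops included, and the job is handed in when it is done.

Besides the shell and the picture viewer there is one more tool, called after "Emit:" by a JSON object that holds its "api" and its "payload", one argument or row to a line. drive_tool: Moves the arm, as the interface text tells. Its arguments: {"type":"object","properties":{"rotation":{"type":"array","items":{"type":"array","items":{"type":"number"}}},"slide":{"type":"array","items":{"type":"array","items":{"type":"number"}}},"jaw":{"type":"array","items":{"type":"number"}},"grip_force":{"type":"number"}},"required":["rotation","slide","jaw"]}

```bash
mkdir -p pics; ls
cat > h.py <<'E'
import numpy as np, cv2
from bench import manip, cams
def snap(n):
    s=cams.snapshot(n); return s
def rays(s,uv):
    uv=np.atleast_2d(np.float64(uv)); K=s['K']
    d=np.c_[(uv[:,0]-K[0,2])/K[0,0],(uv[:,1]-K[1,2])/K[1,1]]
    u=d.copy()
    for _ in range(20): u=d/(1+s['k1']*(u**2).sum(1,keepdims=True))
    return np.c_[u,np.ones(len(u))]
def plane(s,uv,z):
    R=np.array(s['R']);t=np.array(s['t']); r=rays(s,uv)@R; c=-R.T@t
    return c+r*((z-c[2])/r[:,2])[:,None]
def depth(s):
    h,w=s['z_map'].shape; v,u=np.mgrid[:h,:w]
    r=rays(s,np.c_[u.ravel(),v.ravel()])*s['z_map'].reshape(-1,1)
    R=np.array(s['R']);t=np.array(s['t'])
    return ((r-t)@R).reshape(h,w,3)
def proj(s,X):
    c=np.atleast_2d(X)@np.array(s['R']).T+s['t']; u=c[:,:2]/c[:,2:]; u=u*(1+s['k1']*(u**2).sum(1,keepdims=True))
    return u@np.array(s['K'])[:2,:2].T+np.array(s['K'])[:2,2]
def save(s,name): cv2.imwrite('pics/'+name,s['pixels'][...,::-1])
E
python3 - <<'E'
from h import *
for n in('side','top'):
    s=snap(n); save(s,n+'0.png'); R=np.array(s['R']);print(n,-R.T@s['t'],R[2],s['K'],s['k1'],(s['z_map']>0).mean())
print(manip.state(),manip.tip_extent)
E
```

```text
pics
side [ 0.3523896  -0.52601811  0.69381969] [ 0.30852565  0.6418608  -0.70201612] [[392.39073431   0.         316.26325807]
 [  0.         392.39073431 204.75081435]
 [  0.           0.           1.        ]] -0.021161763585943776 0.99609765625
top [ 0.44497581 -0.01331001  1.52954772] [ 0.12847365 -0.00527161 -0.99169891] [[519.76490824   0.         317.42024022]
 [  0.         519.76490824 198.65661172]
 [  0.           0.           1.        ]] -0.05144470478040366 0.99609375
{'clock': 0.1, 'joints': array([ 1.02539216e+00,  3.51168877e-01,  1.65232833e+00, -3.43701757e-05,
        1.13907653e+00, -8.46075286e-02]), 'joint_vel': array([-0.00043055, -0.00138897, -0.00304731,  0.00035536,  0.00044737,
       -0.00090262]), 'tau': array([ 2.44529212e-03, -5.06826067e+01, -2.91882795e+01,  5.92689230e-05,
        2.53011938e-03,  1.13264798e-05]), 'position': array([0.24441331, 0.49241177, 0.2418317 ]), 'orientation': array([-7.17346130e-01, -3.05831546e+00,  1.48030727e-03]), 'contact_force': array([ 0.30771892,  0.60882428, -0.76261276]), 'moment': array([-0.0170096 , -0.00499848,  0.0099705 ]), 'grip_force': 0.0, 'opening': 0.08556841822814107} 0.011
```

View pics/top0.png

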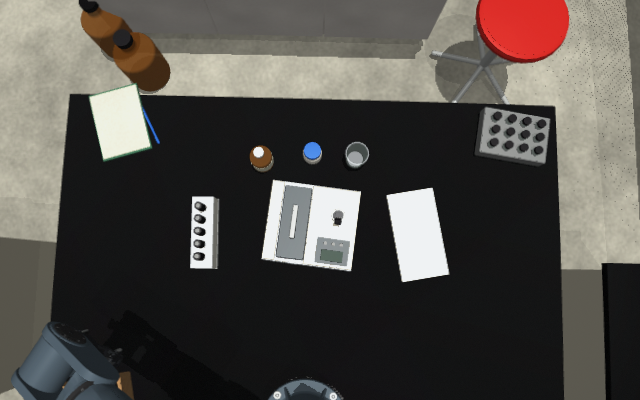

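View pics/side0.png

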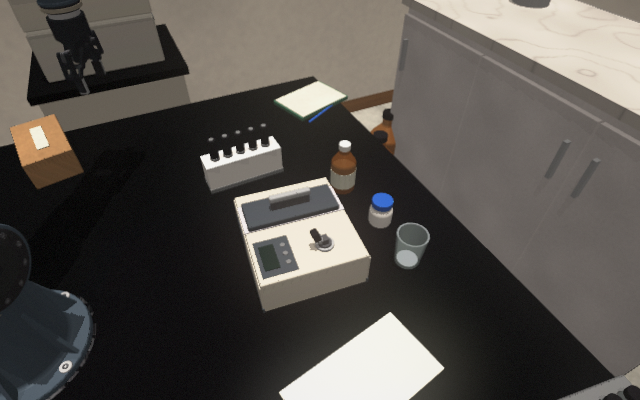

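The top view shows the heater at (312,225), with its +x pointing away from the robot and the cover bar at (293,221). The switch is at (338,217), the tile at (418,234), and the rack with five probes at (200,232). The side view agrees and shows all five probes.

Run:
```python
from h import *
def rect(p): 
    (c,sz,a)=cv2.minAreaRect(np.float32(p)*1000); b=cv2.boxPoints((c,sz,a))
    e=b[1]-b[0]; f=b[2]-b[1]; L=e if np.hypot(*e)>np.hypot(*f) else f
    return np.round(c,1),np.round(sz,1),round(np.degrees(np.arctan2(L[1],L[0]))%180,2)
for n in('top','side'):
    s=snap(n); P=depth(s); g=s['pixels'].astype(int); Z=P[...,2]
    print(n)
    tab=(np.abs(P[...,0]-.45)<.3)&(np.abs(P[...,1])<.4)
    br=(g.min(2)>150)
    def cc(m,lo):
        k,l,st,ce=cv2.connectedComponentsWithStats(m.astype(np.uint8))
        return [l==i for i in range(1,k) if st[i,4]>lo]
    # contour subpixel rect cast on plane height
    for nm,zr,zp in(('deck',(.08,.098),.09),('tile',(.0,.012),.006),('rack',(.073,.087),.08)):
        m=(Z>zr[0])&(Z<zr[1])&tab
        if nm!='deck': m&=br
        for c in cc(m,200):
            cn=max(cv2.findContours(c.astype(np.uint8),0,1)[0],key=len)[:,0]
            print(nm,c.sum(),*rect(plane(s,cn,zp)[:,:2]))
    for c in cc((Z>.125)&(Z<.155)&tab,4):
        p=P[c]; print('hi',len(p),np.round(p.mean(0)*1000,1),*(rect(p[:,:2]) if len(p)>30 else ''), np.round(p.max(0)*1000), np.round(np.argwhere(c).mean(0)[::-1],1))
```

```text
top
deck 4962 [559.   -5.5] [249.7 223.2] 83.69
deck 774 [532.6 298.1] [197.1  61. ] 1.38
tile 3716 [ 545.1 -317.6] [259.3 139.3] 10.69
rack 1065 [531.9 300.1] [195.7  61.8] 1.61
hi 53 [743.5 143.4 139.7] [742.6 143.9] [27.5 13.8] 89.0 [750. 158. 148.] [258.3 154.1]
hi 62 [599.2 300.3 140. ] [599.5 301. ] [20.7 20.3] 29.44 [611. 312. 148.] [198.  205.3]
hi 176 [562.8  42.7 138.6] [563.6  42.9] [14.1 87.7] 173.87 [607.  53. 149.] [293.2 221.2]
hi 61 [565.3 299.3 139.6] [565.6 300.8] [19.7 21. ] 124.58 [576. 310. 147.] [197.8 217.8]
hi 41 [566.5 -76.5 135.2] [566.7 -77.6] [16.6 17.1] 179.66 [575. -69. 143.] [337.6 220.9]
hi 61 [531.4 298.7 140.4] [531.8 299.3] [20.5 20.1] 64.21 [541. 310. 147.] [197.3 230.4]
hi 63 [497.6 298.3 139.3] [497.8 298.9] [20.9 20.3] 24.23 [509. 309. 146.] [196.9 243.1]
hi 60 [464.2 296.9 139.3] [464.8 297. ] [19.  19.8] 91.15 [474. 307. 146.] [196.8 255.7]
side
deck 216 [496.6 285.2] [110.   55.1] 0.6
deck 7065 [555.7 -11.8] [255.  222.2] 83.6
tile 7962 [ 542.  -319.5] [258.5 138.5] 10.5
rack 730 [530.1 295.7] [199.8  62.1] 1.25
hi 68 [597.5 295.1 135.1] [598.4 297.9] [19.9 20.4] 103.39 [609. 309. 142.] [263.3 127.4]
hi 69 [563.5 293.6 135.1] [564.1 296.2] [18.  19.8] 146.46 [574. 309. 143.] [250.7 130.9]
hi 74 [529.7 293.2 135.3] [530.2 296.3] [21.4 20.8] 67.49 [541. 308. 143.] [237.8 134.3]
hi 77 [496.  292.8 134.9] [495.5 296.4] [20.5 21.7] 120.67 [507. 310. 142.] [224.7 137.9]
hi 77 [462.1 291.7 135.7] [463.1 295.2] [23.5 20.3] 53.26 [474. 310. 143.] [211.2 141.4]
hi 81 [741.9 137.3 135.1] [741.8 141.1] [29.1 16. ] 90.0 [750. 156. 141.] [343.  146.2]
hi 334 [560.4  38.  134. ] [561.8  40.9] [15.8 89.1] 174.12 [606.  52. 139.] [289.  194.4]
hi 75 [563.  -81.2 133.4] [563.3 -78.9] [16.1 18.9] 93.19 [572. -69. 138.] [314.7 233. ]
```

Emit:
{"api": "drive_tool", "payload": {
  "rotation": [
    [0,0,-6.8],
    [0,0,-6.7],
    [0,0,-6.7],
    [0,0,0],
    [0,0,0]
  ],
  "slide": [
    [0,0,0],
    [0,0,0],
    [0,0,0],
    [-30,-34,0],
    [-30,-34,0]
  ],
  "jaw": [1,1,1,1,1]
}}

```text
clock: 0.7
position: [0.2968, 0.4179, 0.2419]
orientation: [-0.166, -3.137, 0.001]
contact_force: [-0.1, 0.0, -0.1]
opening: 0.0853
grip_force: 0.0
```

Emit:
{"api": "drive_tool", "payload": {
  "rotation": [
    [0,0,0],
    [0,0,0],
    [0,0,0],
    [0,0,0],
    [0,0,0]
  ],
  "slide": [
    [-30,-34,0],
    [-30,-34,0],
    [-30,-34,0],
    [-30,-34,0],
    [-30,-34,0]
  ],
  "jaw": [1,1,1,1,1]
}}

```text
clock: 1.2
position: [0.4283, 0.2317, 0.2423]
orientation: [0.17, 3.137, 0.0]
contact_force: [0.5, 0.2, -0.3]
opening: 0.0853
grip_force: 0.0
```

Emit:
{"api": "drive_tool", "payload": {
  "rotation": [
    [0,0,0],
    [0,0,0],
    [0,0,0],
    [0,0,0],
    [0,0,0]
  ],
  "slide": [
    [-30,-34,0],
    [-30,-34,0],
    [-30,-34,0],
    [-30,-34,0],
    [-30,-34,0]
  ],
  "jaw": [1,1,1,1,1]
}}

```text
clock: 1.7
position: [0.5591, 0.0464, 0.2423]
orientation: [-0.17, -3.137, -0.0]
contact_force: [-0.1, 0.9, 0.5]
opening: 0.0854
grip_force: 0.0
```

```bash
cat >> h.py <<'E'
from scipy.spatial.transform import Rotation as Ro
def go(x,y,z,yaw=None):
    "slide (mm, tool axes after the turn) and turn to bring the GRASP point to x,y,z (mm) with tool y heading yaw (deg)"
    s=manip.state(); R=Ro.from_rotvec(s['orientation']).as_matrix(); cur=np.degrees(np.arctan2(R[1,1],R[0,1]))
    yaw=cur if yaw is None else yaw; c,n=np.cos(np.radians(yaw)),np.sin(np.radians(yaw))
    A=np.array([[-n,c,0],[c,n,0],[0,0,-1]]); d=np.array([x,y,z-8])-s['position']*1000
    print('t',round(s['clock'],2),'tcp',np.round(s['position']*1000,1),'tilt',np.round(R[:2,2],3),'yaw',round(cur,2),'-> turn',round(cur-yaw,2),'slide',np.round(A@d,1),'open',round(s['opening']*1000,1),'grip',round(s['grip_force'],1),'F',np.round(s['contact_force'],1))
E
python3 -c "
from h import *
print(manip.state()['joints']);go(563,42.5,131,83.8)"
```

```text
[-2.50160973e-04  3.70763716e-01  1.62276163e+00  7.15448691e-05
  1.14810557e+00 -1.46271113e+00]
t 1.7 tcp [559.1  46.4 242.3] tilt [-0.  0.] yaw 83.79 -> turn -0.01 slide [ -4.3  -3.4 119.3] open 85.4 grip 0.0 F [-0.1  0.9  0.5]
```

Emit:
{"api": "drive_tool", "payload": {
  "rotation": [
    [0,0,0],
    [0,0,0],
    [0,0,0],
    [0,0,0],
    [0,0,0]
  ],
  "slide": [
    [-4,-3,35],
    [0,0,35],
    [0,0,29],
    [0,0,20],
    [0,0,0]
  ],
  "jaw": [1,1,1,1,1]
}}

```text
clock: 2.2
position: [0.5605, 0.0447, 0.1207]
orientation: [-0.17, -3.132, 0.0]
contact_force: [-0.4, 0.3, 0.4]
opening: 0.0854
grip_force: 0.0
```

Emit:
{"api": "drive_tool", "payload": {
  "rotation": [
    [0,0,0],
    [0,0,0],
    [0,0,0],
    [0,0,0],
    [0,0,0]
  ],
  "slide": [
    [0,0,0],
    [0,0,0],
    [0,0,0],
    [0,0,0],
    [0,0,0]
  ],
  "jaw": [-1,-1,-1,-1,-1],
  "grip_force": 80
}}

```text
clock: 2.7
position: [0.5623, 0.0446, 0.124]
orientation: [0.17, 3.136, -0.0]
contact_force: [-8.2, 2.1, 29.6]
opening: 0.0127
grip_force: 65.1
```

Emit:
{"api": "drive_tool", "payload": {
  "rotation": [
    [0,0,0],
    [0,0,0],
    [0,0,0],
    [0,0,0],
    [0,0,0]
  ],
  "slide": [
    [0,0,0],
    [0,0,0],
    [0,0,0],
    [0,0,-3],
    [0,0,-7]
  ],
  "jaw": [-1,-1,-1,-1,-1]
}}

```text
clock: 3.2
position: [0.5613, 0.0448, 0.1329]
orientation: [-0.17, -3.135, 0.0]
contact_force: [-0.1, 1.4, -3.5]
opening: 0.0129
grip_force: 78.1
```

Emit:
{"api": "drive_tool", "payload": {
  "rotation": [
    [0,0,0],
    [0,0,0],
    [0,0,0],
    [0,0,0],
    [0,0,0]
  ],
  "slide": [
    [0,0,-15],
    [0,0,-25],
    [0,0,-25],
    [0,0,-10],
    [0,0,0]
  ],
  "jaw": [-1,-1,-1,-1,-1]
}}

```text
clock: 3.7
position: [0.5624, 0.0448, 0.2094]
orientation: [0.17, 3.135, 0.0]
contact_force: [0.2, -0.0, -4.6]
opening: 0.0126
grip_force: 78.2
```

Emit:
{"api": "drive_tool", "payload": {
  "rotation": [
    [0,0,-4],
    [0,0,-4],
    [0,0,-4],
    [0,0,-4.9],
    [0,0,0]
  ],
  "slide": [
    [0,0,0],
    [0,0,0],
    [0,0,0],
    [0,0,0],
    [0,0,0]
  ],
  "jaw": [-1,-1,-1,-1,-1]
}}

```text
clock: 4.2
position: [0.5613, 0.0447, 0.2068]
orientation: [0.295, -3.125, -0.0]
contact_force: [-1.0, -0.5, -4.6]
opening: 0.0124
grip_force: 78.1
```

```bash
python3 -c "
from h import *
go(543.5,-318.5,220,100.7)"
```

```text
t 4.2 tcp [561.3  44.7 206.8] tilt [-0.002  0.   ] yaw 100.77 -> turn 0.07 slide [  85.  -353.6   -5.2] open 12.4 grip 78.1 F [-1.  -0.5 -4.6]
```

Emit:
{"api": "drive_tool", "payload": {
  "rotation": [
    [0,0,0],
    [0,0,0],
    [0,0,0],
    [0,0,0],
    [0,0,0]
  ],
  "slide": [
    [5,-20,0],
    [8,-35,0],
    [9,-38,0],
    [9,-38,0],
    [9,-38,0]
  ],
  "jaw": [-1,-1,-1,-1,-1]
}}

```text
clock: 4.7
position: [0.5535, -0.1301, 0.2073]
orientation: [0.289, -3.127, -0.001]
contact_force: [0.4, 0.4, -4.2]
opening: 0.0125
grip_force: 78.4
```

Emit:
{"api": "drive_tool", "payload": {
  "rotation": [
    [0,0,0],
    [0,0,0],
    [0,0,0],
    [0,0,0],
    [0,0,0]
  ],
  "slide": [
    [9,-38,0],
    [9,-38,0],
    [9,-38,0],
    [9,-37,0],
    [9,-34,0]
  ],
  "jaw": [-1,-1,-1,-1,-1]
}}

```text
clock: 5.2
position: [0.5436, -0.3205, 0.2071]
orientation: [0.288, -3.127, -0.001]
contact_force: [0.2, -0.5, -4.1]
opening: 0.0126
grip_force: 78.4
```

```bash
python3 -c "
from h import *
go(543.5,-318.5,60,100.7)
s=snap('side');save(s,'tile.png')"
```

```text
t 5.2 tcp [ 543.6 -320.5  207.1] tilt [-0.001  0.001] yaw 100.52 -> turn -0.18 slide [ -0.3   2.  155.1] open 12.6 grip 78.4 F [ 0.2 -0.5 -4.1]
```

View pics/tile.png

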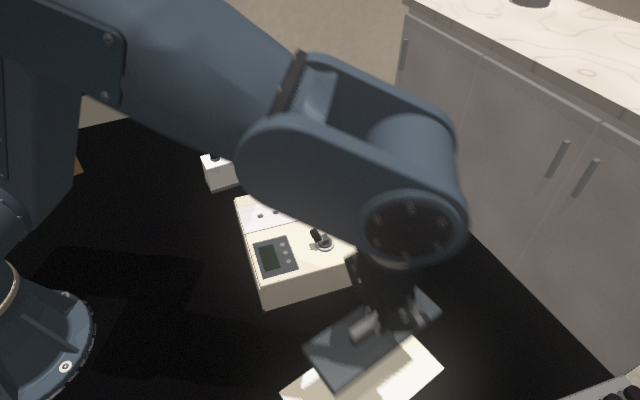

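The side view shows the cover held level above the tile, at about (370,340). Next I lower it.

Emit:
{"api": "drive_tool", "payload": {
  "rotation": [
    [0,0,0],
    [0,0,0],
    [0,0,0],
    [0,0,0],
    [0,0,0]
  ],
  "slide": [
    [0,0,25],
    [0,0,35],
    [0,0,35],
    [0,0,35],
    [0,0,20]
  ],
  "jaw": [-1,-1,-1,-1,-1]
}}

```text
clock: 5.75
position: [0.5426, -0.3178, 0.0544]
orientation: [0.288, -3.125, -0.005]
contact_force: [0.5, -0.1, -3.9]
opening: 0.0125
grip_force: 78.7
```

Emit:
{"api": "drive_tool", "payload": {
  "rotation": [
    [0,0,0],
    [0,0,0],
    [0,0,0],
    [0,0,0],
    [0,0,0]
  ],
  "slide": [
    [0,0,6],
    [0,0,4],
    [0,0,2],
    [0,0,2],
    [0,0,0]
  ],
  "jaw": [-1,-1,-1,-1,-1]
}}

```text
clock: 6.25
position: [0.5445, -0.3191, 0.0449]
orientation: [-0.292, 3.127, -0.001]
contact_force: [0.1, 0.4, -3.3]
opening: 0.0123
grip_force: 78.7
```

Emit:
{"api": "drive_tool", "payload": {
  "rotation": [
    [0,0,0],
    [0,0,0],
    [0,0,0],
    [0,0,0],
    [0,0,0]
  ],
  "slide": [
    [0,0,1],
    [0,0,1],
    [0,0,1],
    [0,0,1],
    [0,0,0]
  ],
  "jaw": [-1,-1,-1,-1,-1]
}}

```text
clock: 6.75
position: [0.5442, -0.3189, 0.0402]
orientation: [-0.293, 3.128, 0.0]
contact_force: [0.3, 0.1, -3.9]
opening: 0.0126
grip_force: 78.9
```

Emit:
{"api": "drive_tool", "payload": {
  "rotation": [
    [0,0,0],
    [0,0,0],
    [0,0,0],
    [0,0,0]
  ],
  "slide": [
    [0,0,1],
    [0,0,1],
    [0,0,0.5],
    [0,0,0]
  ],
  "jaw": [-1,-1,-1,-1]
}}

```text
clock: 7.15
position: [0.5443, -0.3189, 0.0401]
orientation: [-0.293, 3.128, -0.0]
contact_force: [-9.9, 5.9, 21.8]
opening: 0.0127
grip_force: 82.4
```

Contact with the tile. Releasing, rising, and turning back towards the heater's yaw.

Emit:
{"api": "drive_tool", "payload": {
  "rotation": [
    [0,0,0],
    [0,0,0],
    [0,0,0],
    [0,0,0],
    [0,0,0]
  ],
  "slide": [
    [0,0,-1],
    [0,0,-0.5],
    [0,0,0],
    [0,0,0],
    [0,0,0]
  ],
  "jaw": [1,1,1,1,1]
}}

```text
clock: 7.65
position: [0.5442, -0.3189, 0.0391]
orientation: [0.293, -3.128, -0.0]
contact_force: [-0.6, 0.6, -0.2]
opening: 0.0832
grip_force: 0.0
```

Emit:
{"api": "drive_tool", "payload": {
  "rotation": [
    [0,0,0],
    [0,0,0],
    [0,0,0],
    [0,0,0],
    [0,0,0]
  ],
  "slide": [
    [0,0,-10],
    [0,0,-35],
    [0,0,-45],
    [0,0,-45],
    [0,0,-45]
  ],
  "jaw": [1,1,1,1,1]
}}

```text
clock: 8.15
position: [0.544, -0.3188, 0.2219]
orientation: [-0.293, 3.127, -0.001]
contact_force: [0.3, -0.1, 0.2]
opening: 0.0856
grip_force: 0.0
```

Emit:
{"api": "drive_tool", "payload": {
  "rotation": [
    [0,0,0],
    [0,0,0],
    [0,0,0],
    [0,0,0],
    [0,0,0]
  ],
  "slide": [
    [5,40,-20],
    [5,45,0],
    [5,45,0],
    [5,45,0],
    [5,45,0]
  ],
  "jaw": [1,1,1,1,1]
}}

```text
clock: 8.65
position: [0.478, -0.1058, 0.2401]
orientation: [-0.292, 3.127, -0.001]
contact_force: [1.0, 0.5, 1.0]
opening: 0.0858
grip_force: 0.0
```

Emit:
{"api": "drive_tool", "payload": {
  "rotation": [
    [0,0,0],
    [0,0,0],
    [0,0,0],
    [0,0,0],
    [0,0,0]
  ],
  "slide": [
    [15,45,0],
    [15,45,0],
    [15,45,0],
    [15,45,0],
    [15,45,0]
  ],
  "jaw": [1,1,1,1,1]
}}

```text
clock: 9.15
position: [0.3622, 0.1011, 0.24]
orientation: [-0.292, 3.127, 0.0]
contact_force: [0.9, 1.5, -0.1]
opening: 0.0856
grip_force: 0.0
```

Emit:
{"api": "drive_tool", "payload": {
  "rotation": [
    [0,0,4],
    [0,0,5],
    [0,0,0],
    [0,0,0],
    [0,0,0]
  ],
  "slide": [
    [15,45,0],
    [15,45,0],
    [15,40,0],
    [0,0,0],
    [0,0,0]
  ],
  "jaw": [1,1,1,1,1]
}}

```text
clock: 9.65
position: [0.3035, 0.2242, 0.2397]
orientation: [-0.051, 3.14, 0.0]
contact_force: [-0.3, 0.2, 0.1]
opening: 0.0852
grip_force: 0.0
```

Run:
```python
from h import *
s=snap('top'); save(s,'t2.png'); P=depth(s); Z=P[...,2]
c=cv2.resize(s['pixels'][170:290,180:460],None,fx=2.8,fy=2.8,interpolation=cv2.INTER_CUBIC); cv2.imwrite('pics/t2c.png',c[...,::-1])
m=(Z>.03)&(Z<.07)&(P[...,1]<-.2)&(P[...,0]<.75)&(P[...,0]>.4)
print('bar',np.round(P[m].mean(0)*1000,1),m.sum())
# wells: dark blobs on aluminium
print(manip.state()['joints']); go(597.5,298,117,91.4)
g=s['pixels'].astype(int).sum(2); tab=(np.abs(Z-.09)<.012)|(Z<.09)
H=np.array([558,-7]);ex=np.array([.9942,-.1080]);ey=np.array([.1080,.9942])
q=(P[...,:2]*1000-H); a=q@ex;b=q@ey
w=(abs(a)<90)&(b>30)&(b<70)&(g<np.median(g[(abs(a)<90)&(b>30)&(b<70)])*.6)
k,l,st,ce=cv2.connectedComponentsWithStats(w.astype(np.uint8))
for i in range(1,k):
    if st[i,4]>5: print(st[i,4],ce[i],np.round(plane(s,ce[i],.09)*1000,1))
```

```text
bar [ 545.8 -317.3   51. ] 200
[ 5.10650606e-01  2.90604391e-02  2.06007175e+00 -2.33743188e-04
  1.05203695e+00 -1.09054178e+00]
t 9.7 tcp [303.9 223.5 239.6] tilt [0. 0.] yaw 91.75 -> turn 0.35 slide [-295.3   67.3  130.6] open 85.1 grip 0.0 F [ 0.5 -0.8 -0.4]
7 [297.         197.71428571] [[632.7  36.1  90. ]]
6 [295.  209.5] [[599.5  40.7  90. ]]
6 [293.  221.5] [[565.9  45.3  90. ]]
```

View pics/t2c.png

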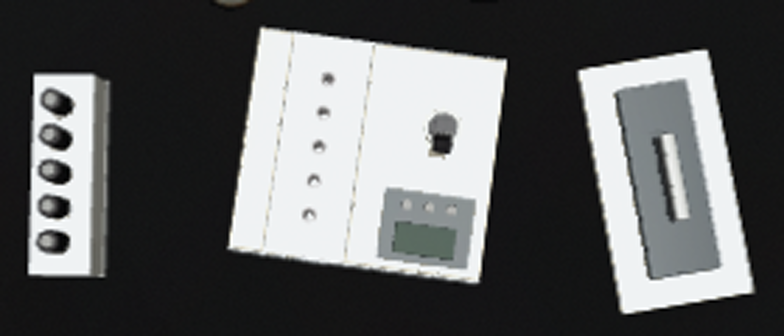

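The crop shows the cover lying lengthwise in the middle of the tile, five probes in the rack, and five open wells in the block.

Run:
```python
from h import *
H=np.array([558,-7]);ex=np.array([.9942,-.1080]);ey=np.array([.1080,.9942])
for n in('top','side'):
    s=snap(n); g=s['pixels'].astype(float).mean(2); out=[]
    for i in range(5):
        X=np.r_[H+ex*(i-2)*34+ey*50,90]/1000
        u0=proj(s,X)[0]
        for it in range(4):
            c=np.round(u0).astype(int); r=5 
            v,u=np.mgrid[c[1]-r:c[1]+r+1,c[0]-r:c[0]+r+1]; w=np.median(g[v,u])-g[v,u]-12; w=np.clip(w,0,None)*((v-u0[1])**2+(u-u0[0])**2<30)
            u0=np.array([(w*u).sum(),(w*v).sum()])/w.sum()
        out.append(plane(s,u0,.09)[0]*1000)
    out=np.array(out);print(n,np.round(out,1).tolist(),'mean',out.mean(0),'pitch',np.hypot(*np.diff(out[:,:2],axis=0).T),'ang',np.degrees(np.arctan2(*(out[4]-out[0])[[1,0]])))
    P=depth(s);Z=P[...,2]
    # handle tops by mask cast at z=.14
    m=(Z>.134)&(P[...,1]>.25)&(P[...,1]<.35)&(P[...,0]>.42) if n=='top' else (Z>.130)&(P[...,1]>.25)&(P[...,1]<.35)&(P[...,0]>.42)
    k,l,st,ce=cv2.connectedComponentsWithStats(m.astype(np.uint8))
    for i in range(1,k):
        if st[i,4]>20: print('probe',st[i,4],np.round(plane(s,ce[i],.14)*1000,1))
    m=(np.abs(Z-.08)<.006)&(P[...,1]>.25)&(P[...,1]<.35);
```

```text
top [[498.6, 52.6, 90.0], [532.7, 48.7, 90.0], [565.9, 44.3, 90.0], [599.7, 40.9, 90.0], [633.0, 36.9, 90.0]] mean [566.00339271  44.66975283  90.        ] pitch [34.40026892 33.47913054 33.98263386 33.51429254] ang -6.6906226590270865
probe 52 [[600.3 301.7 140. ]]
probe 55 [[565.8 300.2 140. ]]
probe 56 [[531.7 299.7 140. ]]
probe 56 [[498.1 299.1 140. ]]
probe 52 [[464.2 298.1 140. ]]
side [[494.9, 48.0, 90.0], [528.1, 44.1, 90.0], [562.0, 40.3, 90.0], [595.6, 36.7, 90.0], [629.3, 33.0, 90.0]] mean [561.99222288  40.39448566  90.        ] pitch [33.39780933 34.10174083 33.84443349 33.92157992] ang -6.378188981596133
probe 2425 [[1795.   366.7  140. ]]
probe 56 [[596.4 291.8 140. ]]
probe 55 [[562.5 289.8 140. ]]
probe 58 [[529.5 290.1 140. ]]
probe 61 [[495.1 289.1 140. ]]
probe 61 [[461.7 289.  140. ]]
```

Emit:
{"api": "drive_tool", "payload": {
  "rotation": [
    [0,0,0.3],
    [0,0,0],
    [0,0,0],
    [0,0,0],
    [0,0,0]
  ],
  "slide": [
    [0,0,0],
    [-42,10,0],
    [-42,10,0],
    [-42,10,0],
    [-42,10,0]
  ],
  "jaw": [1,1,1,1,1]
}}

```text
clock: 10.3
position: [0.4731, 0.2671, 0.2391]
orientation: [0.035, -3.141, 0.0]
contact_force: [-0.7, -0.9, -0.2]
opening: 0.0855
grip_force: 0.0
```

Emit:
{"api": "drive_tool", "payload": {
  "rotation": [
    [0,0,0],
    [0,0,0],
    [0,0,0],
    [0,0,0],
    [0,0,0]
  ],
  "slide": [
    [-43,10,20],
    [-43,10,20],
    [-42,8,20],
    [0,0,0],
    [0,0,0]
  ],
  "jaw": [1,1,1,1,1]
}}

```text
clock: 10.8
position: [0.5985, 0.2977, 0.1778]
orientation: [0.035, -3.139, 0.001]
contact_force: [-0.1, 0.1, 0.1]
opening: 0.0856
grip_force: 0.0
```

```bash
python3 -c "
from h import *
go(598.5,299.3,118,91.5)"
```

```text
t 10.8 tcp [598.5 297.7 177.8] tilt [-0.002 -0.001] yaw 91.29 -> turn -0.21 slide [-0.   1.6 67.8] open 85.6 grip 0.0 F [-0.1  0.1  0.1]
```

Emit:
{"api": "drive_tool", "payload": {
  "rotation": [
    [0,0,0],
    [0,0,0],
    [0,0,0],
    [0,0,0],
    [0,0,0]
  ],
  "slide": [
    [0,1.6,30],
    [0,0,30],
    [0,0,8],
    [0,0,0],
    [0,0,0]
  ],
  "jaw": [1,1,1,-1,-1],
  "grip_force": 40
}}

```text
clock: 11.3
position: [0.5987, 0.3007, 0.1135]
orientation: [-0.038, 3.139, 0.002]
contact_force: [-0.0, 0.5, 1.3]
opening: 0.0588
grip_force: 0.0
```

Emit:
{"api": "drive_tool", "payload": {
  "rotation": [
    [0,0,0],
    [0,0,0],
    [0,0,0],
    [0,0,0],
    [0,0,0]
  ],
  "slide": [
    [0,0,0],
    [0,0,0],
    [0,0,0],
    [0,0,0],
    [0,0,0]
  ],
  "jaw": [-1,-1,-1,-1,-1]
}}

```text
clock: 11.8
position: [0.5985, 0.3007, 0.1125]
orientation: [-0.038, 3.14, 0.001]
contact_force: [-0.9, -1.0, 7.6]
opening: 0.0213
grip_force: 38.8
```

```bash
python3 -c "
from h import *
go(598.5,299.3,118,91.5); print(manip.state()['moment'])"
```

```text
t 11.8 tcp [598.5 300.7 112.5] tilt [0.001 0.   ] yaw 91.4 -> turn -0.1 slide [ 0.1 -1.4  2.5] open 21.3 grip 38.8 F [-0.9 -1.   7.6]
[-0.12505555  0.26126235 -0.00255999]
```

Emit:
{"api": "drive_tool", "payload": {
  "rotation": [
    [0,0,0],
    [0,0,0],
    [0,0,0],
    [0,0,0],
    [0,0,0]
  ],
  "slide": [
    [0,0,0],
    [0,0,-10],
    [0,0,-20],
    [0,0,-25],
    [0,0,-25]
  ],
  "jaw": [-1,-1,-1,-1,-1],
  "grip_force": 60
}}

```text
clock: 12.3
position: [0.598, 0.3004, 0.1925]
orientation: [0.038, -3.141, 0.0]
contact_force: [0.9, 0.9, -0.6]
opening: 0.0203
grip_force: 58.6
```

Emit:
{"api": "drive_tool", "payload": {
  "rotation": [
    [0,0,4],
    [0,0,3.6],
    [0,0,0],
    [0,0,0],
    [0,0,0]
  ],
  "slide": [
    [0,0,-8],
    [0,0,0],
    [-5,-25,0],
    [-7,-35,0],
    [-9,-45,0]
  ],
  "jaw": [-1,-1,-1,-1,-1]
}}

```text
clock: 12.8
position: [0.6074, 0.1937, 0.1997]
orientation: [0.167, 3.137, 0.0]
contact_force: [0.7, 0.4, -0.7]
opening: 0.0206
grip_force: 58.7
```

```bash
python3 -c "
from h import *
go(632.1,36.2,200,83.7)"
```

```text
t 12.8 tcp [607.4 193.7 199.7] tilt [0. 0.] yaw 83.91 -> turn 0.21 slide [ -41.8 -153.9    7.7] open 20.6 grip 58.7 F [ 0.7  0.4 -0.7]
```

Emit:
{"api": "drive_tool", "payload": {
  "rotation": [
    [0,0,0],
    [0,0,0],
    [0,0,0],
    [0,0,0],
    [0,0,0]
  ],
  "slide": [
    [-11,-40,0],
    [-11,-40,0],
    [-11,-40,5],
    [-9,-34,5],
    [0,0,0]
  ],
  "jaw": [-1,-1,-1,-1,-1]
}}

```text
clock: 13.3
position: [0.6329, 0.0323, 0.1891]
orientation: [-0.176, -3.136, 0.001]
contact_force: [-0.1, 1.1, -1.4]
opening: 0.0206
grip_force: 58.8
```

Emit:
{"api": "drive_tool", "payload": {
  "rotation": [
    [0,0,0],
    [0,0,0]
  ],
  "slide": [
    [0,0,0],
    [0,0,5]
  ],
  "jaw": [-1,-1]
}}

```text
clock: 13.5
position: [0.6331, 0.0372, 0.1851]
orientation: [0.169, 3.136, 0.0]
contact_force: [-0.4, 0.1, -0.6]
opening: 0.0204
grip_force: 58.8
```

```bash
python3 -c "
from h import *
go(632.1,36.2,200,83.7)
s=snap('side'); u=proj(s,[.632,.036,.1])[0].astype(int); print(u)
c=s['pixels'][u[1]-50:u[1]+40,u[0]-70:u[0]+50]; cv2.imwrite('pics/w5.png',cv2.resize(c,None,fx=6,fy=6,interpolation=2)[...,::-1])
a=np.array([.632,.036])
for z in(.117,.107): print(proj(s,[*a,z]), u-[70,50])
"
```

```text
t 13.5 tcp [633.1  37.2 185.1] tilt [0.002 0.   ] yaw 83.84 -> turn 0.14 slide [ 0.8 -1.1 -6.9] open 20.4 grip 58.8 F [-0.4  0.1 -0.6]
[320 196]
[[320.22141747 191.01221374]] [250 146]
[[320.18201292 194.37757652]] [250 146]
```

View pics/w5.png

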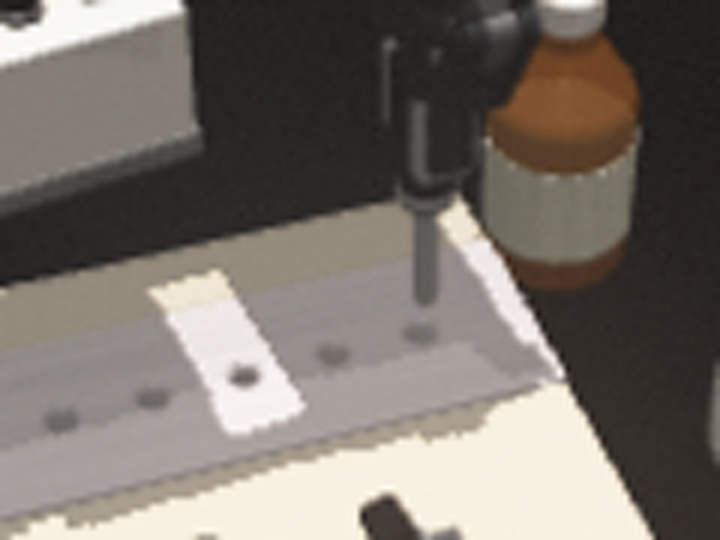

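The side crop shows the stem tip at crop (426,303), directly above well 5 at (421,333). It is about 1 to 2 mm too far right, so I correct that and go down.

Emit:
{"api": "drive_tool", "payload": {
  "rotation": [
    [0,0,0],
    [0,0,0],
    [0,0,0],
    [0,0,0],
    [0,0,0]
  ],
  "slide": [
    [1.2,0,3],
    [0,0,6],
    [0,0,5],
    [0,0,4],
    [0,0,0]
  ],
  "jaw": [-1,-1,-1,-1,-1]
}}

```text
clock: 14.05
position: [0.6313, 0.0364, 0.1655]
orientation: [-0.17, -3.136, 0.0]
contact_force: [-0.5, -0.4, -1.0]
opening: 0.0205
grip_force: 58.8
```

```bash
python3 -c "
from h import *
go(632.1,36.2,130.5,83.7);print(manip.state()['moment'])"
```

```text
t 14.05 tcp [631.3  36.4 165.5] tilt [-0.001 -0.   ] yaw 83.81 -> turn 0.11 slide [-0.9 -0.2 43. ] open 20.5 grip 58.8 F [-0.5 -0.4 -1. ]
[0.03375913 0.04641508 0.00633091]
```

Emit:
{"api": "drive_tool", "payload": {
  "rotation": [
    [0,0,0],
    [0,0,0],
    [0,0,0],
    [0,0,0],
    [0,0,0]
  ],
  "slide": [
    [0,0,12],
    [0,0,12],
    [0,0,12],
    [0,0,4],
    [0,0,0]
  ],
  "jaw": [-1,-1,-1,-1,-1]
}}

```text
clock: 14.55
position: [0.6312, 0.0364, 0.1252]
orientation: [-0.17, -3.135, 0.0]
contact_force: [1.1, -0.7, -0.7]
opening: 0.0204
grip_force: 58.7
```

```bash
python3 -c "
from h import *
go(632.1,36.2,130.5,83.7);print(manip.state()['moment'])"
```

```text
t 14.55 tcp [631.2  36.4 125.2] tilt [-0.002  0.   ] yaw 83.8 -> turn 0.1 slide [-0.9 -0.1  2.7] open 20.4 grip 58.7 F [ 1.1 -0.7 -0.7]
[ 0.06531243 -0.02347224 -0.0211528 ]
```

Emit:
{"api": "drive_tool", "payload": {
  "rotation": [
    [0,0,0],
    [0,0,0],
    [0,0,0],
    [0,0,0],
    [0,0,0]
  ],
  "slide": [
    [0,0,1.5],
    [0,0,1],
    [0,0,0.5],
    [0,0,0],
    [0,0,0]
  ],
  "jaw": [-1,-1,-1,-1,1]
}}

```text
clock: 15.05
position: [0.6317, 0.0364, 0.1235]
orientation: [0.17, 3.136, 0.0]
contact_force: [0.3, -0.5, 0.4]
opening: 0.0339
grip_force: 0.0
```

Emit:
{"api": "drive_tool", "payload": {
  "rotation": [
    [0,0,0],
    [0,0,0],
    [0,0,0],
    [0,0,0],
    [0,0,0]
  ],
  "slide": [
    [0,0,0],
    [0,0,0],
    [0,0,-20],
    [0,0,-30],
    [0,0,-30]
  ],
  "jaw": [1,1,1,1,1]
}}

```text
clock: 15.55
position: [0.6314, 0.0363, 0.2041]
orientation: [-0.17, -3.136, 0.0]
contact_force: [-0.5, -0.1, -0.6]
opening: 0.0853
grip_force: 0.0
```

```bash
python3 -c "
from h import *
go(565,299.8,200,91.5)"
```

```text
t 15.55 tcp [631.4  36.3 204.1] tilt [-0.001 -0.   ] yaw 83.8 -> turn -7.7 slide [ 59.5 265.1  12.1] open 85.3 grip 0.0 F [-0.5 -0.1 -0.6]
```

Emit:
{"api": "drive_tool", "payload": {
  "rotation": [
    [0,0,0],
    [0,0,0],
    [0,0,0],
    [0,0,0],
    [0,0,0]
  ],
  "slide": [
    [16,42,0],
    [16,44,0],
    [16,44,0],
    [16,44,0],
    [16,44,10]
  ],
  "jaw": [1,1,1,1,1]
}}

```text
clock: 16.05
position: [0.5756, 0.2637, 0.1946]
orientation: [0.17, 3.134, 0.002]
contact_force: [0.5, -0.1, -0.7]
opening: 0.0849
grip_force: 0.0
```

Emit:
{"api": "drive_tool", "payload": {
  "rotation": [
    [0,0,0],
    [0,0,0],
    [0,0,0]
  ],
  "slide": [
    [15,37,10],
    [0,0,0],
    [0,0,0]
  ],
  "jaw": [1,1,1]
}}

```text
clock: 16.35
position: [0.5643, 0.3007, 0.1831]
orientation: [-0.167, -3.137, 0.001]
contact_force: [0.0, -0.9, -0.2]
opening: 0.0851
grip_force: 0.0
```

```bash
python3 -c "
from h import *
go(564.5,299.8,121)"
```

```text
t 16.35 tcp [564.3 300.7 183.1] tilt [-0. -0.] yaw 83.89 -> turn 0.0 slide [-0.3 -0.9 70.1] open 85.1 grip 0.0 F [ 0.  -0.9 -0.2]
```

Emit:
{"api": "drive_tool", "payload": {
  "rotation": [
    [0,0,0],
    [0,0,0],
    [0,0,0],
    [0,0,0],
    [0,0,0]
  ],
  "slide": [
    [0,-1,30],
    [0,0,30],
    [0,0,10],
    [0,0,0],
    [0,0,0]
  ],
  "jaw": [1,1,1,-1,-1],
  "grip_force": 50
}}

```text
clock: 16.85
position: [0.5655, 0.2989, 0.1147]
orientation: [0.171, 3.135, 0.001]
contact_force: [0.1, 0.7, -0.9]
opening: 0.0591
grip_force: 0.0
```

Emit:
{"api": "drive_tool", "payload": {
  "rotation": [
    [0,0,0],
    [0,0,0],
    [0,0,0],
    [0,0,0],
    [0,0,0]
  ],
  "slide": [
    [0,0,0],
    [0,0,0],
    [0,0,0],
    [0,0,0],
    [0,0,0]
  ],
  "jaw": [-1,-1,-1,-1,-1]
}}

```text
clock: 17.35
position: [0.565, 0.2994, 0.1145]
orientation: [0.17, 3.135, 0.001]
contact_force: [-0.5, -0.6, 6.7]
opening: 0.0211
grip_force: 48.7
```

Emit:
{"api": "drive_tool", "payload": {
  "rotation": [
    [0,0,0],
    [0,0,0],
    [0,0,0],
    [0,0,0],
    [0,0,0]
  ],
  "slide": [
    [0,0,-10],
    [0,0,-20],
    [0,0,-25],
    [0,0,-22],
    [0,0,0]
  ],
  "jaw": [-1,-1,-1,-1,-1]
}}

```text
clock: 17.85
position: [0.5658, 0.2997, 0.194]
orientation: [0.169, 3.132, 0.004]
contact_force: [0.4, 0.2, -0.5]
opening: 0.0206
grip_force: 48.9
```

```bash
python3 -c "
from h import *
go(597.4,40.2,186)"
```

```text
t 17.85 tcp [565.8 299.7 194. ] tilt [0.005 0.002] yaw 83.81 -> turn 0.0 slide [ -59.4 -254.6   16. ] open 20.6 grip 48.9 F [ 0.4  0.2 -0.5]
```

Emit:
{"api": "drive_tool", "payload": {
  "rotation": [
    [0,0,0],
    [0,0,0],
    [0,0,0],
    [0,0,0],
    [0,0,0]
  ],
  "slide": [
    [-10,-40,0],
    [-10,-45,0],
    [-10,-45,0],
    [-10,-45,0],
    [-10,-45,0]
  ],
  "jaw": [-1,-1,-1,-1,-1]
}}

```text
clock: 18.35
position: [0.5901, 0.0732, 0.1896]
orientation: [-0.17, -3.136, 0.0]
contact_force: [0.5, 0.0, -1.1]
opening: 0.0208
grip_force: 49.1
```

Emit:
{"api": "drive_tool", "payload": {
  "rotation": [
    [0,0,0],
    [0,0,0],
    [0,0,0],
    [0,0,0]
  ],
  "slide": [
    [-10,-35,5],
    [0,0,5],
    [0,0,0],
    [0,0,0]
  ],
  "jaw": [-1,-1,-1,-1]
}}

```text
clock: 18.75
position: [0.5963, 0.04, 0.1799]
orientation: [-0.169, -3.136, -0.0]
contact_force: [-0.7, 0.2, -0.6]
opening: 0.0207
grip_force: 49.2
```

```bash
python3 -c "
from h import *
go(597.9,40.2,132.5)"
```

```text
t 18.75 tcp [596.3  40.  179.9] tilt [-0.001  0.   ] yaw 83.84 -> turn 0.0 slide [-1.5  0.3 55.4] open 20.7 grip 49.2 F [-0.7  0.2 -0.6]
```

Emit:
{"api": "drive_tool", "payload": {
  "rotation": [
    [0,0,0],
    [0,0,0],
    [0,0,0],
    [0,0,0],
    [0,0,0]
  ],
  "slide": [
    [-1.4,0,0],
    [0,0,4],
    [0,0,5],
    [0,0,6],
    [0,0,0]
  ],
  "jaw": [-1,-1,-1,-1,-1]
}}

```text
clock: 19.25
position: [0.5975, 0.0391, 0.1641]
orientation: [-0.169, -3.135, 0.0]
contact_force: [0.3, -0.5, -2.0]
opening: 0.0205
grip_force: 49.2
```

```bash
python3 -c "
from h import *
go(597.9,40.2,132.5)"
```

```text
t 19.25 tcp [597.5  39.1 164.1] tilt [-0.002  0.   ] yaw 83.81 -> turn 0.0 slide [-0.3  1.1 39.6] open 20.5 grip 49.2 F [ 0.3 -0.5 -2. ]
```

In cleanly; I push it home, release, and rise.

Emit:
{"api": "drive_tool", "payload": {
  "rotation": [
    [0,0,0],
    [0,0,0],
    [0,0,0],
    [0,0,0],
    [0,0,0]
  ],
  "slide": [
    [0,0.7,12],
    [0,0,12],
    [0,0,10],
    [0,0,5],
    [0,0,1]
  ],
  "jaw": [-1,-1,-1,-1,-1]
}}

```text
clock: 19.75
position: [0.5981, 0.0396, 0.1246]
orientation: [-0.17, -3.136, 0.0]
contact_force: [0.5, 0.3, -0.8]
opening: 0.0207
grip_force: 49.5
```

Emit:
{"api": "drive_tool", "payload": {
  "rotation": [
    [0,0,0],
    [0,0,0],
    [0,0,0],
    [0,0,0],
    [0,0,0]
  ],
  "slide": [
    [0,0,0],
    [0,0,0],
    [0,0,0],
    [0,0,0],
    [0,0,0]
  ],
  "jaw": [-1,-1,1,1,1]
}}

```text
clock: 20.25
position: [0.5982, 0.0397, 0.1255]
orientation: [0.17, 3.137, -0.0]
contact_force: [0.2, -1.0, 0.6]
opening: 0.0639
grip_force: 0.0
```

Emit:
{"api": "drive_tool", "payload": {
  "rotation": [
    [0,0,0],
    [0,0,0],
    [0,0,0],
    [0,0,0]
  ],
  "slide": [
    [0,0,-15],
    [0,0,-30],
    [0,0,-35],
    [0,0,0]
  ],
  "jaw": [1,1,1,1]
}}

```text
clock: 20.65
position: [0.6003, 0.0397, 0.2112]
orientation: [0.169, 3.128, 0.001]
contact_force: [0.4, 0.2, -0.2]
opening: 0.0854
grip_force: 0.0
```

```bash
python3 -c "
from h import *
go(530.5,298.9,191)"
```

```text
t 20.65 tcp [600.3  39.7 211.2] tilt [ 0.009 -0.   ] yaw 83.8 -> turn 0.0 slide [ 97.4 250.2  28.2] open 85.4 grip 0.0 F [ 0.4  0.2 -0.2]
```

Emit:
{"api": "drive_tool", "payload": {
  "rotation": [
    [0,0,0],
    [0,0,0],
    [0,0,0],
    [0,0,0],
    [0,0,0]
  ],
  "slide": [
    [16,40,0],
    [16,43,0],
    [16,43,0],
    [16,43,10],
    [16,43,10]
  ],
  "jaw": [1,1,1,1,1]
}}

```text
clock: 21.15
position: [0.541, 0.2608, 0.1858]
orientation: [0.17, 3.136, 0.001]
contact_force: [1.4, 0.3, 1.0]
opening: 0.0853
grip_force: 0.0
```

Emit:
{"api": "drive_tool", "payload": {
  "rotation": [
    [0,0,0],
    [0,0,0],
    [0,0,0]
  ],
  "slide": [
    [15,38,8],
    [0,0,0],
    [0,0,0]
  ],
  "jaw": [1,1,1]
}}

```text
clock: 21.45
position: [0.5304, 0.299, 0.1774]
orientation: [-0.167, -3.137, 0.0]
contact_force: [1.2, 0.1, 0.4]
opening: 0.0856
grip_force: 0.0
```

```bash
python3 -c "
from h import *
go(530.5,298.9,122)"
```

```text
t 21.45 tcp [530.4 299.  177.4] tilt [-0. -0.] yaw 83.89 -> turn 0.0 slide [-0.2 -0.1 63.4] open 85.6 grip 0.0 F [1.2 0.1 0.4]
```

Emit:
{"api": "drive_tool", "payload": {
  "rotation": [
    [0,0,0],
    [0,0,0],
    [0,0,0],
    [0,0,0],
    [0,0,0]
  ],
  "slide": [
    [0,0,28],
    [0,0,26],
    [0,0,9],
    [0,0,0],
    [0,0,0]
  ],
  "jaw": [1,1,1,-1,-1]
}}

```text
clock: 21.95
position: [0.5316, 0.2982, 0.1156]
orientation: [0.171, 3.136, 0.001]
contact_force: [0.8, 0.7, 0.1]
opening: 0.0592
grip_force: 0.0
```

Emit:
{"api": "drive_tool", "payload": {
  "rotation": [
    [0,0,0],
    [0,0,0],
    [0,0,0],
    [0,0,0],
    [0,0,0]
  ],
  "slide": [
    [0,0,0],
    [0,0,0],
    [0,0,0],
    [0,0,0],
    [0,0,0]
  ],
  "jaw": [-1,-1,-1,-1,-1]
}}

```text
clock: 22.45
position: [0.5311, 0.2985, 0.1153]
orientation: [0.17, 3.136, 0.001]
contact_force: [-1.3, -1.6, 6.7]
opening: 0.0208
grip_force: 48.7
```

Emit:
{"api": "drive_tool", "payload": {
  "rotation": [
    [0,0,0],
    [0,0,0],
    [0,0,0],
    [0,0,0],
    [0,0,0]
  ],
  "slide": [
    [0,0,-10],
    [0,0,-20],
    [0,0,-25],
    [0,0,-20],
    [0,0,0]
  ],
  "jaw": [-1,-1,-1,-1,-1]
}}

```text
clock: 22.95
position: [0.5318, 0.2991, 0.1925]
orientation: [0.17, 3.133, 0.004]
contact_force: [0.3, -0.3, -1.1]
opening: 0.0211
grip_force: 48.9
```

```bash
python3 -c "
from h import *
go(563.9,43.8,186)"
```

```text
t 22.95 tcp [531.8 299.1 192.5] tilt [0.005 0.002] yaw 83.8 -> turn 0.0 slide [ -59.5 -250.4   14.5] open 21.1 grip 48.9 F [ 0.3 -0.3 -1.1]
```

Emit:
{"api": "drive_tool", "payload": {
  "rotation": [
    [0,0,0],
    [0,0,0],
    [0,0,0],
    [0,0,0],
    [0,0,0]
  ],
  "slide": [
    [-11,-40,0],
    [-10,-45,0],
    [-10,-45,0],
    [-10,-45,0],
    [-10,-42,0]
  ],
  "jaw": [-1,-1,-1,-1,-1]
}}

```text
clock: 23.45
position: [0.5575, 0.0753, 0.1886]
orientation: [-0.17, -3.136, 0.0]
contact_force: [0.1, 0.3, -0.9]
opening: 0.0206
grip_force: 49.1
```

Emit:
{"api": "drive_tool", "payload": {
  "rotation": [
    [0,0,0],
    [0,0,0],
    [0,0,0],
    [0,0,0]
  ],
  "slide": [
    [-10,-33,5],
    [0,0,5],
    [0,0,0],
    [0,0,0]
  ],
  "jaw": [-1,-1,-1,-1]
}}

```text
clock: 23.85
position: [0.564, 0.0442, 0.1789]
orientation: [-0.169, -3.136, -0.0]
contact_force: [0.1, -0.1, -0.6]
opening: 0.0209
grip_force: 49.3
```

```bash
python3 -c "
from h import *
go(564.2,43.7,133.3)"
```

```text
t 23.85 tcp [564.   44.2 178.9] tilt [-0.001  0.   ] yaw 83.84 -> turn 0.0 slide [-0.3 -0.5 53.6] open 20.9 grip 49.3 F [ 0.1 -0.1 -0.6]
```

Emit:
{"api": "drive_tool", "payload": {
  "rotation": [
    [0,0,0],
    [0,0,0],
    [0,0,0],
    [0,0,0],
    [0,0,0]
  ],
  "slide": [
    [0,0,3],
    [0,0,4],
    [0,0,5],
    [0,0,4],
    [0,0,0]
  ],
  "jaw": [-1,-1,-1,-1,-1]
}}

```text
clock: 24.35
position: [0.564, 0.0435, 0.1625]
orientation: [-0.17, -3.136, 0.0]
contact_force: [0.2, -0.6, -1.0]
opening: 0.0208
grip_force: 49.3
```

```bash
python3 -c "
from h import *
go(564.2,43.7,133.3)"
```

```text
t 24.35 tcp [564.   43.5 162.5] tilt [-0.001  0.   ] yaw 83.81 -> turn 0.0 slide [-0.2  0.2 37.2] open 20.8 grip 49.3 F [ 0.2 -0.6 -1. ]
```

Emit:
{"api": "drive_tool", "payload": {
  "rotation": [
    [0,0,0],
    [0,0,0],
    [0,0,0],
    [0,0,0],
    [0,0,0]
  ],
  "slide": [
    [0,0,11],
    [0,0,11],
    [0,0,10],
    [0,0,5],
    [0,0,1]
  ],
  "jaw": [-1,-1,-1,-1,-1]
}}

```text
clock: 24.85
position: [0.5643, 0.0433, 0.1253]
orientation: [-0.17, -3.136, 0.0]
contact_force: [-4.3, -1.0, 13.5]
opening: 0.021
grip_force: 50.3
```

Emit:
{"api": "drive_tool", "payload": {
  "rotation": [
    [0,0,0],
    [0,0,0],
    [0,0,0],
    [0,0,0],
    [0,0,0]
  ],
  "slide": [
    [0,0,0],
    [0,0,0],
    [0,0,0],
    [0,0,0],
    [0,0,0]
  ],
  "jaw": [-1,-1,1,1,1]
}}

```text
clock: 25.35
position: [0.5644, 0.0434, 0.1252]
orientation: [0.17, 3.137, 0.0]
contact_force: [0.2, -0.4, 0.5]
opening: 0.0638
grip_force: 0.0
```

Emit:
{"api": "drive_tool", "payload": {
  "rotation": [
    [0,0,0],
    [0,0,0],
    [0,0,0],
    [0,0,0],
    [0,0,0]
  ],
  "slide": [
    [0,0,-15],
    [0,0,-30],
    [0,0,-35],
    [0,0,0],
    [0,0,0]
  ],
  "jaw": [1,1,1,1,1]
}}

```text
clock: 25.85
position: [0.5645, 0.0434, 0.2056]
orientation: [0.17, 3.136, 0.0]
contact_force: [0.3, -0.2, -0.9]
opening: 0.0854
grip_force: 0.0
```

```bash
python3 -c "
from h import *
go(496.5,298,186)"
```

```text
t 25.85 tcp [564.5  43.4 205.6] tilt [ 0.001 -0.   ] yaw 83.8 -> turn 0.0 slide [ 95.1 245.8  27.6] open 85.4 grip 0.0 F [ 0.3 -0.2 -0.9]
```

Emit:
{"api": "drive_tool", "payload": {
  "rotation": [
    [0,0,0],
    [0,0,0],
    [0,0,0],
    [0,0,0],
    [0,0,0]
  ],
  "slide": [
    [16,40,0],
    [16,43,0],
    [16,43,0],
    [16,43,10],
    [16,42,10]
  ],
  "jaw": [1,1,1,1,1]
}}

```text
clock: 26.35
position: [0.5065, 0.2633, 0.1838]
orientation: [-0.17, -3.136, 0.001]
contact_force: [0.9, 0.4, 0.0]
opening: 0.0853
grip_force: 0.0
```

Emit:
{"api": "drive_tool", "payload": {
  "rotation": [
    [0,0,0],
    [0,0,0],
    [0,0,0]
  ],
  "slide": [
    [15,35,8],
    [0,0,0],
    [0,0,0]
  ],
  "jaw": [1,1,1]
}}

```text
clock: 26.65
position: [0.4957, 0.2983, 0.1759]
orientation: [-0.167, -3.135, 0.002]
contact_force: [0.3, 0.5, -0.1]
opening: 0.0855
grip_force: 0.0
```

```bash
python3 -c "
from h import *
go(496.5,298,123)"
```

```text
t 26.65 tcp [495.7 298.3 175.9] tilt [-0.002 -0.001] yaw 83.89 -> turn 0.0 slide [-0.8 -0.2 60.9] open 85.5 grip 0.0 F [ 0.3  0.5 -0.1]
```

Emit:
{"api": "drive_tool", "payload": {
  "rotation": [
    [0,0,0],
    [0,0,0],
    [0,0,0],
    [0,0,0],
    [0,0,0]
  ],
  "slide": [
    [0,0,28],
    [0,0,24],
    [0,0,9],
    [0,0,0],
    [0,0,0]
  ],
  "jaw": [1,1,1,-1,-1]
}}

```text
clock: 27.15
position: [0.4971, 0.2979, 0.1171]
orientation: [0.171, 3.136, 0.001]
contact_force: [-0.7, -0.1, 1.1]
opening: 0.0591
grip_force: 0.0
```

Emit:
{"api": "drive_tool", "payload": {
  "rotation": [
    [0,0,0],
    [0,0,0],
    [0,0,0],
    [0,0,0],
    [0,0,0]
  ],
  "slide": [
    [0,0,0],
    [0,0,0],
    [0,0,0],
    [0,0,0],
    [0,0,0]
  ],
  "jaw": [-1,-1,-1,-1,-1]
}}

```text
clock: 27.65
position: [0.4969, 0.2983, 0.1171]
orientation: [0.17, 3.136, 0.001]
contact_force: [-0.6, -0.6, 5.8]
opening: 0.0205
grip_force: 48.9
```

Emit:
{"api": "drive_tool", "payload": {
  "rotation": [
    [0,0,0],
    [0,0,0],
    [0,0,0],
    [0,0,0],
    [0,0,0]
  ],
  "slide": [
    [0,0,-10],
    [0,0,-20],
    [0,0,-25],
    [0,0,-20],
    [0,0,0]
  ],
  "jaw": [-1,-1,-1,-1,-1]
}}

```text
clock: 28.15
position: [0.4975, 0.2988, 0.1943]
orientation: [0.17, 3.133, 0.004]
contact_force: [0.4, -0.0, -0.6]
opening: 0.0206
grip_force: 48.9
```

```bash
python3 -c "
from h import *
go(530.2,47.6,186)"
```

```text
t 28.15 tcp [497.5 298.8 194.3] tilt [0.004 0.002] yaw 83.81 -> turn 0.0 slide [ -59.6 -246.2   16.3] open 20.6 grip 48.9 F [ 0.4 -0.  -0.6]
```

Emit:
{"api": "drive_tool", "payload": {
  "rotation": [
    [0,0,0],
    [0,0,0],
    [0,0,0],
    [0,0,0],
    [0,0,0]
  ],
  "slide": [
    [-10.5,-40,0],
    [-10,-45,0],
    [-10,-45,0],
    [-10,-44,0],
    [-10,-40,0]
  ],
  "jaw": [-1,-1,-1,-1,-1]
}}

```text
clock: 28.65
position: [0.523, 0.078, 0.1906]
orientation: [-0.17, -3.136, 0.0]
contact_force: [0.7, 0.1, -1.0]
opening: 0.0209
grip_force: 49.2
```

Emit:
{"api": "drive_tool", "payload": {
  "rotation": [
    [0,0,0],
    [0,0,0],
    [0,0,0],
    [0,0,0]
  ],
  "slide": [
    [-10,-32,5],
    [0,0,5],
    [0,0,0],
    [0,0,0]
  ],
  "jaw": [-1,-1,-1,-1]
}}

```text
clock: 29.05
position: [0.5297, 0.0478, 0.1809]
orientation: [-0.169, -3.136, -0.0]
contact_force: [0.5, 0.2, -0.8]
opening: 0.0207
grip_force: 49.1
```

```bash
python3 -c "
from h import *
go(530.2,47.6,135.1)"
```

```text
t 29.05 tcp [529.7  47.8 180.9] tilt [-0.001  0.   ] yaw 83.83 -> turn 0.0 slide [-0.6 -0.2 53.8] open 20.7 grip 49.1 F [ 0.5  0.2 -0.8]
```

Emit:
{"api": "drive_tool", "payload": {
  "rotation": [
    [0,0,0],
    [0,0,0],
    [0,0,0],
    [0,0,0],
    [0,0,0]
  ],
  "slide": [
    [-0.4,0.2,3],
    [0,0,4],
    [0,0,5],
    [0,0,4],
    [0,0,0]
  ],
  "jaw": [-1,-1,-1,-1,-1]
}}

```text
clock: 29.55
position: [0.5301, 0.0474, 0.1646]
orientation: [-0.17, -3.136, 0.0]
contact_force: [1.0, -0.3, -1.4]
opening: 0.0204
grip_force: 49.1
```

```bash
python3 -c "
from h import *
go(530.2,47.6,135.1)"
```

```text
t 29.55 tcp [530.1  47.4 164.6] tilt [-0.001 -0.   ] yaw 83.81 -> turn 0.0 slide [-0.1  0.2 37.5] open 20.4 grip 49.1 F [ 1.  -0.3 -1.4]
```

Emit:
{"api": "drive_tool", "payload": {
  "rotation": [
    [0,0,0],
    [0,0,0],
    [0,0,0],
    [0,0,0],
    [0,0,0]
  ],
  "slide": [
    [0,0,11],
    [0,0,11],
    [0,0,10],
    [0,0,5],
    [0,0,1]
  ],
  "jaw": [-1,-1,-1,-1,-1]
}}

```text
clock: 30.05
position: [0.5304, 0.0472, 0.1271]
orientation: [-0.17, -3.136, 0.0]
contact_force: [-5.0, -0.5, 12.9]
opening: 0.0206
grip_force: 50.2
```

Emit:
{"api": "drive_tool", "payload": {
  "rotation": [
    [0,0,0],
    [0,0,0],
    [0,0,0],
    [0,0,0],
    [0,0,0]
  ],
  "slide": [
    [0,0,0],
    [0,0,0],
    [0,0,0],
    [0,0,0],
    [0,0,0]
  ],
  "jaw": [-1,-1,1,1,1]
}}

```text
clock: 30.55
position: [0.5305, 0.0472, 0.1273]
orientation: [0.17, 3.137, 0.0]
contact_force: [-0.0, -0.6, -0.1]
opening: 0.0636
grip_force: 0.0
```

Emit:
{"api": "drive_tool", "payload": {
  "rotation": [
    [0,0,0],
    [0,0,0],
    [0,0,0],
    [0,0,0],
    [0,0,0]
  ],
  "slide": [
    [0,0,-15],
    [0,0,-30],
    [0,0,-35],
    [0,0,0],
    [0,0,0]
  ],
  "jaw": [1,1,1,1,1]
}}

```text
clock: 31.05
position: [0.5306, 0.0472, 0.2076]
orientation: [0.17, 3.136, 0.0]
contact_force: [-0.4, -0.6, 0.4]
opening: 0.0852
grip_force: 0.0
```

```bash
python3 -c "
from h import *
go(462.5,297.2,186)"
```

```text
t 31.05 tcp [530.6  47.2 207.6] tilt [ 0.001 -0.   ] yaw 83.8 -> turn 0.0 slide [ 94.7 241.1  29.6] open 85.2 grip 0.0 F [-0.4 -0.6  0.4]
```

Same again for the last probe.

Emit:
{"api": "drive_tool", "payload": {
  "rotation": [
    [0,0,0],
    [0,0,0],
    [0,0,0],
    [0,0,0],
    [0,0,0]
  ],
  "slide": [
    [16,38,0],
    [16,42,0],
    [16,42,0],
    [16,42,10],
    [16,42,10]
  ],
  "jaw": [1,1,1,1,1]
}}

```text
clock: 31.55
position: [0.472, 0.2621, 0.1859]
orientation: [-0.17, -3.136, 0.001]
contact_force: [0.3, -0.8, -1.0]
opening: 0.085
grip_force: 0.0
```

Emit:
{"api": "drive_tool", "payload": {
  "rotation": [
    [0,0,0],
    [0,0,0],
    [0,0,0]
  ],
  "slide": [
    [14.5,35,10],
    [0,0,0],
    [0,0,0]
  ],
  "jaw": [1,1,1]
}}

```text
clock: 31.85
position: [0.4618, 0.2971, 0.1759]
orientation: [-0.167, -3.135, 0.002]
contact_force: [-0.4, -0.2, 0.0]
opening: 0.0855
grip_force: 0.0
```

Emit:
{"api": "drive_tool", "payload": {
  "rotation": [
    [0,0,0],
    [0,0,0],
    [0,0,0],
    [0,0,0],
    [0,0,0]
  ],
  "slide": [
    [0,0,28],
    [0,0,24],
    [0,0,9],
    [0,0,0],
    [0,0,0]
  ],
  "jaw": [1,1,1,-1,-1]
}}

```text
clock: 32.35
position: [0.4632, 0.2967, 0.1171]
orientation: [0.171, 3.136, 0.001]
contact_force: [-1.4, -0.0, 0.0]
opening: 0.059
grip_force: 0.0
```

Emit:
{"api": "drive_tool", "payload": {
  "rotation": [
    [0,0,0],
    [0,0,0],
    [0,0,0],
    [0,0,0],
    [0,0,0]
  ],
  "slide": [
    [0,0,0],
    [0,0,0],
    [0,0,0],
    [0,0,0],
    [0,0,0]
  ],
  "jaw": [-1,-1,-1,-1,-1]
}}

```text
clock: 32.85
position: [0.4629, 0.2972, 0.1172]
orientation: [0.17, 3.136, 0.001]
contact_force: [-1.2, -1.6, 6.8]
opening: 0.0207
grip_force: 48.6
```

Emit:
{"api": "drive_tool", "payload": {
  "rotation": [
    [0,0,0],
    [0,0,0],
    [0,0,0],
    [0,0,0],
    [0,0,0]
  ],
  "slide": [
    [0,0,-10],
    [0,0,-20],
    [0,0,-25],
    [0,0,-20],
    [0,0,0]
  ],
  "jaw": [-1,-1,-1,-1,-1]
}}

```text
clock: 33.35
position: [0.4636, 0.2977, 0.1942]
orientation: [0.17, 3.133, 0.004]
contact_force: [0.2, -0.3, -1.5]
opening: 0.0208
grip_force: 48.9
```

```bash
python3 -c "
from h import *
go(496.4,51.2,186)"
```

```text
t 33.35 tcp [463.6 297.7 194.2] tilt [0.004 0.002] yaw 83.8 -> turn 0.0 slide [ -59.2 -241.5   16.2] open 20.8 grip 48.9 F [ 0.2 -0.3 -1.5]
```

Emit:
{"api": "drive_tool", "payload": {
  "rotation": [
    [0,0,0],
    [0,0,0],
    [0,0,0],
    [0,0,0],
    [0,0,0]
  ],
  "slide": [
    [-10.4,-38,0],
    [-10,-44,0],
    [-10,-44,0],
    [-10,-44,0],
    [-10,-40,0]
  ],
  "jaw": [-1,-1,-1,-1,-1]
}}

```text
clock: 33.85
position: [0.4894, 0.0809, 0.1906]
orientation: [-0.17, -3.136, 0.0]
contact_force: [0.4, 0.7, -1.2]
opening: 0.0206
grip_force: 49.1
```

Emit:
{"api": "drive_tool", "payload": {
  "rotation": [
    [0,0,0],
    [0,0,0],
    [0,0,0],
    [0,0,0]
  ],
  "slide": [
    [-10,-31,5],
    [0,0,5],
    [0,0,0],
    [0,0,0]
  ],
  "jaw": [-1,-1,-1,-1]
}}

```text
clock: 34.25
position: [0.4962, 0.0516, 0.1809]
orientation: [-0.169, -3.136, -0.0]
contact_force: [0.6, 0.0, -1.4]
opening: 0.0207
grip_force: 49.2
```

```bash
python3 -c "
from h import *
go(496.4,51.2,135.1)"
```

```text
t 34.25 tcp [496.2  51.6 180.9] tilt [-0.001  0.   ] yaw 83.83 -> turn 0.0 slide [-0.3 -0.4 53.8] open 20.7 grip 49.2 F [ 0.6  0.  -1.4]
```

Emit:
{"api": "drive_tool", "payload": {
  "rotation": [
    [0,0,0],
    [0,0,0],
    [0,0,0],
    [0,0,0],
    [0,0,0]
  ],
  "slide": [
    [0,0,3],
    [0,0,4],
    [0,0,5],
    [0,0,4],
    [0,0,0]
  ],
  "jaw": [-1,-1,-1,-1,-1]
}}

```text
clock: 34.75
position: [0.4962, 0.051, 0.1646]
orientation: [-0.17, -3.136, 0.0]
contact_force: [0.4, -0.8, -0.6]
opening: 0.0205
grip_force: 49.2
```

```bash
python3 -c "
from h import *
go(496.4,51.2,135.1)"
```

```text
t 34.75 tcp [496.2  51.  164.6] tilt [-0.001 -0.   ] yaw 83.81 -> turn 0.0 slide [-0.2  0.2 37.5] open 20.5 grip 49.2 F [ 0.4 -0.8 -0.6]
```

Emit:
{"api": "drive_tool", "payload": {
  "rotation": [
    [0,0,0],
    [0,0,0],
    [0,0,0],
    [0,0,0],
    [0,0,0]
  ],
  "slide": [
    [0,0,11],
    [0,0,11],
    [0,0,10],
    [0,0,5],
    [0,0,1]
  ],
  "jaw": [-1,-1,-1,-1,-1]
}}

```text
clock: 35.25
position: [0.4964, 0.0509, 0.1271]
orientation: [-0.17, -3.136, 0.0]
contact_force: [-5.5, -0.3, 14.1]
opening: 0.0207
grip_force: 50.3
```

Emit:
{"api": "drive_tool", "payload": {
  "rotation": [
    [0,0,0],
    [0,0,0],
    [0,0,0],
    [0,0,0],
    [0,0,0]
  ],
  "slide": [
    [0,0,0],
    [0,0,0],
    [0,0,0],
    [0,0,0],
    [0,0,0]
  ],
  "jaw": [-1,-1,1,1,1]
}}

```text
clock: 35.75
position: [0.4967, 0.0509, 0.1273]
orientation: [0.17, 3.137, 0.0]
contact_force: [-0.5, 0.2, 0.4]
opening: 0.0637
grip_force: 0.0
```

Emit:
{"api": "drive_tool", "payload": {
  "rotation": [
    [0,0,0],
    [0,0,0],
    [0,0,0],
    [0,0,0],
    [0,0,0]
  ],
  "slide": [
    [0,0,-15],
    [0,0,-30],
    [0,0,-45],
    [20,30,-30],
    [35,35,0]
  ],
  "jaw": [1,1,1,1,1]
}}

```text
clock: 36.25
position: [0.4511, 0.1219, 0.2511]
orientation: [0.174, 3.129, 0.003]
contact_force: [0.9, 0.7, -0.7]
opening: 0.0857
grip_force: 0.0
```

Emit:
{"api": "drive_tool", "payload": {
  "rotation": [
    [0,0,0],
    [0,0,0],
    [0,0,0],
    [0,0,0],
    [0,0,0]
  ],
  "slide": [
    [35,35,0],
    [35,35,0],
    [35,35,0],
    [20,20,0],
    [0,0,0]
  ],
  "jaw": [1,1,1,1,1]
}}

```text
clock: 36.75
position: [0.3363, 0.2612, 0.2474]
orientation: [-0.164, -3.137, -0.001]
contact_force: [1.0, -0.3, -0.1]
opening: 0.0854
grip_force: 0.0
```

Run:
```python
from h import *
ims=[]
for n in('top','side'):
    s=snap(n); P=depth(s); Z=P[...,2]; g=s['pixels'].astype(int)
    m=(Z>.1)&(Z<.17)&(P[...,0]>.46)&(P[...,0]<.67)&(P[...,1]>-.15)&(P[...,1]<.09)
    k,l,st,ce=cv2.connectedComponentsWithStats(m.astype(np.uint8))
    print(n)
    for i in range(1,k):
        if st[i,4]>15: p=P[l==i]*1000; print(st[i,4],'top z',np.round(np.percentile(p[:,2],90),1),np.round(np.median(p,axis=0),1),'x',np.round([p[:,0].min(),p[:,0].max()]),'y',np.round([p[:,1].min(),p[:,1].max()]))
    m=(Z>.03)&(Z<.07)&(P[...,1]<-.2)&(P[...,0]<.75)&(P[...,0]>.4)&(P[...,1]>-.5)
    print('bar',np.round(P[m].mean(0)*1000,1))
    u=proj(s,[.566,-.01,.1])[0].astype(int); c=s['pixels'][u[1]-65:u[1]+65,u[0]-65:u[0]+65]; ims.append(cv2.resize(c,(400,400),interpolation=2)); print(u-65)
cv2.imwrite('pics/sw.png',np.hstack(ims)[...,::-1])
```

```text
top
68 top z 155.1 [630.6  36.8 150.4] x [622. 643.] y [26. 48.]
66 top z 153.9 [596.8  40.2 150.7] x [588. 608.] y [31. 50.]
94 top z 139.6 [577.1 -77.5 118.5] x [558. 600.] y [-93. -68.]
64 top z 154.5 [564.3  43.  150.6] x [555. 576.] y [34. 54.]
64 top z 154.6 [530.1  47.1 150.5] x [521. 541.] y [37. 58.]
57 top z 154.5 [497.9  51.2 150.6] x [488. 506.] y [41. 62.]
bar [ 517.9 -280.2   51.5]
[247 156]
side
210 top z 149.5 [628.5  28.1 132.4] x [621. 641.] y [24. 47.]
225 top z 149.5 [594.8  31.8 132.6] x [587. 608.] y [26. 49.]
224 top z 149.8 [561.   35.2 131.5] x [553. 574.] y [30. 53.]
232 top z 149.7 [527.9  39.  133.1] x [519. 541.] y [34. 57.]
235 top z 149.5 [494.2  42.5 132.2] x [485. 507.] y [38. 59.]
192 top z 135.6 [569.1 -85.3 117.3] x [556. 596.] y [-90. -70.]
bar [ 513.4 -285.5   48.6]
[236 154]
```

View pics/sw.png

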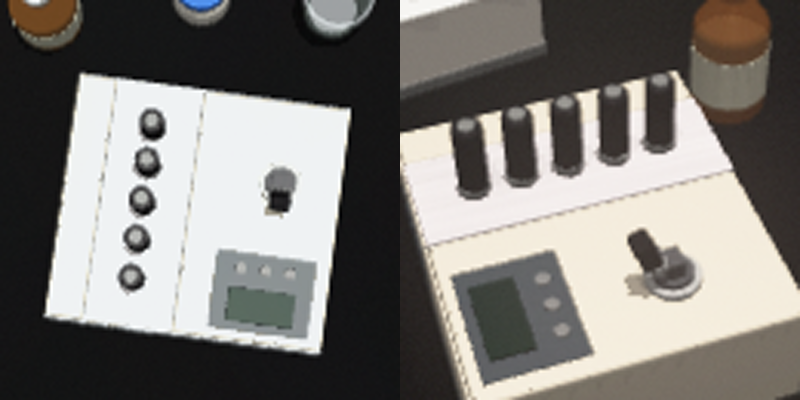

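All five probes stand fully home (tops at z ≈ 150 mm), and the lever leans towards −x with its knob at about (281,200) in the left crop. The cover has been knocked to about (517,−281), so I put that back first.

Run:
```python
from h import *
s=snap('top'); P=depth(s); Z=P[...,2]
m=(Z>.038)&(Z<.07)&(P[...,1]<-.2)&(P[...,0]<.75)&(P[...,0]>.4)&(P[...,1]>-.5)
p=P[m]; c=cv2.minAreaRect(np.float32(p[:,:2]*1000)); d=p[:,:2]-p[:,:2].mean(0); w,v=np.linalg.eigh(d.T@d)
print(c,p.mean(0),np.degrees(np.arctan2(v[1,1],v[0,1])))
m=(Z>.012)&(Z<.035)&(P[...,1]<-.2)&(P[...,0]<.75)&(P[...,0]>.4)&(P[...,1]>-.5)
print('slab',cv2.minAreaRect(np.float32(P[m][:,:2]*1000)), np.percentile(Z[m],[5,50,95]))
# slab plane fit
A=np.c_[P[m][:,:2],np.ones(m.sum())]; print(np.linalg.lstsq(A,P[m][:,2],rcond=None)[0])
go(516.5,-281.8,220,83.8); print(manip.state()['joints'])
```

```text
((517.3763427734375, -280.98736572265625), (89.3222885131836, 14.946160316467285), 11.42056941986084) [ 0.51762593 -0.28023582  0.05374485] -169.54828008111966
slab ((556.63671875, -317.8235168457031), (271.5557861328125, 309.0886535644531), 81.88040161132812) [0.01274985 0.02042    0.02628991]
[-0.01329245  0.04298008  0.03929278]
t 36.9 tcp [338.5 259.  247.3] tilt [ 0. -0.] yaw 83.81 -> turn 0.01 slide [-235.4 -518.4   35.3] open 85.5 grip 0.0 F [0.6 0.3 0.1]
[ 5.44009471e-01  1.15598484e-01  1.94402459e+00 -2.14124242e-04
  1.08169799e+00 -9.18673366e-01]
```

Emit:
{"api": "drive_tool", "payload": {
  "rotation": [
    [0,0,0],
    [0,0,0],
    [0,0,0],
    [0,0,0],
    [0,0,0]
  ],
  "slide": [
    [-18,-40,0],
    [-18,-40,0],
    [-18,-40,0],
    [-18,-40,0],
    [-18,-40,0]
  ],
  "jaw": [1,1,1,1,1]
}}

```text
clock: 37.4
position: [0.4065, 0.0478, 0.2474]
orientation: [0.173, 3.136, -0.0]
contact_force: [0.5, 0.1, 0.7]
opening: 0.0854
grip_force: 0.0
```

Emit:
{"api": "drive_tool", "payload": {
  "rotation": [
    [0,0,0],
    [0,0,0],
    [0,0,0],
    [0,0,0],
    [0,0,0]
  ],
  "slide": [
    [-18,-40,0],
    [-18,-40,0],
    [-18,-40,0],
    [-18,-40,0],
    [-18,-40,0]
  ],
  "jaw": [1,1,1,1,1]
}}

```text
clock: 37.9
position: [0.4738, -0.1612, 0.2472]
orientation: [0.173, 3.137, -0.0]
contact_force: [0.8, 1.0, 0.5]
opening: 0.0852
grip_force: 0.0
```

Emit:
{"api": "drive_tool", "payload": {
  "rotation": [
    [0,0,0],
    [0,0,0],
    [0,0,0],
    [0,0,-5.7],
    [0,0,-5.7]
  ],
  "slide": [
    [-18,-40,0],
    [-18,-40,0],
    [-18,-39,0],
    [0,0,0],
    [0,0,0]
  ],
  "jaw": [1,1,1,1,1]
}}

```text
clock: 38.4
position: [0.514, -0.2846, 0.2465]
orientation: [0.143, -3.138, -0.001]
contact_force: [-0.7, 0.8, -0.4]
opening: 0.0852
grip_force: 0.0
```

Emit:
{"api": "drive_tool", "payload": {
  "rotation": [
    [0,0,-5.7],
    [0,0,0],
    [0,0,0]
  ],
  "slide": [
    [0,0,0],
    [0,0,0],
    [0,0,0]
  ],
  "jaw": [1,1,1]
}}

```text
clock: 38.7
position: [0.5143, -0.2829, 0.2471]
orientation: [0.292, -3.128, -0.0]
contact_force: [0.4, 0.4, 0.4]
opening: 0.0855
grip_force: 0.0
```

```bash
python3 -c "
from h import *
go(516.5,-281.8,50,101)"
```

```text
t 38.7 tcp [ 514.3 -282.9  247.1] tilt [-0.  0.] yaw 100.66 -> turn -0.34 slide [ -2.4   0.6 205.1] open 85.5 grip 0.0 F [0.4 0.4 0.4]
```

Emit:
{"api": "drive_tool", "payload": {
  "rotation": [
    [0,0,0],
    [0,0,0],
    [0,0,0],
    [0,0,0],
    [0,0,0]
  ],
  "slide": [
    [-2,0,40],
    [0,0,45],
    [0,0,45],
    [0,0,40],
    [0,0,24]
  ],
  "jaw": [1,1,1,1,1]
}}

```text
clock: 39.2
position: [0.5153, -0.2813, 0.0502]
orientation: [0.293, -3.125, -0.003]
contact_force: [-0.0, -0.6, -1.3]
opening: 0.0855
grip_force: 0.0
```

Emit:
{"api": "drive_tool", "payload": {
  "rotation": [
    [0,0,0],
    [0,0,0],
    [0,0,0],
    [0,0,0],
    [0,0,0]
  ],
  "slide": [
    [0,0,10],
    [0,0,0],
    [0,0,0],
    [0,0,0],
    [0,0,0]
  ],
  "jaw": [1,-1,-1,-1,-1],
  "grip_force": 80
}}

```text
clock: 39.7
position: [0.5172, -0.282, 0.0445]
orientation: [-0.298, 3.126, -0.002]
contact_force: [-0.5, -1.2, 0.1]
opening: 0.0279
grip_force: 0.0
```

Emit:
{"api": "drive_tool", "payload": {
  "rotation": [
    [0,0,0],
    [0,0,0],
    [0,0,0],
    [0,0,0],
    [0,0,0]
  ],
  "slide": [
    [0,0,0],
    [0,0,0],
    [0,0,0],
    [0,0,-5],
    [0,0,-10]
  ],
  "jaw": [-1,-1,-1,-1,-1]
}}

```text
clock: 40.2
position: [0.5161, -0.2812, 0.058]
orientation: [0.298, -3.126, -0.002]
contact_force: [-0.5, 0.9, -3.7]
opening: 0.0123
grip_force: 78.3
```

Emit:
{"api": "drive_tool", "payload": {
  "rotation": [
    [0,0,0],
    [0,0,0],
    [0,0,0]
  ],
  "slide": [
    [0,0,-15],
    [0,0,0],
    [0,0,0]
  ],
  "jaw": [-1,-1,-1]
}}

```text
clock: 40.5
position: [0.5169, -0.2817, 0.0739]
orientation: [-0.298, 3.127, -0.001]
contact_force: [0.1, -0.4, -5.1]
opening: 0.012
grip_force: 78.5
```

```bash
python3 -c "
from h import *
go(543.5,-318.5,52,100.7)"
```

```text
t 40.5 tcp [ 516.9 -281.7   73.9] tilt [ 0.001 -0.001] yaw 100.9 -> turn 0.2 slide [-19.3 -41.1  29.9] open 12.0 grip 78.5 F [ 0.1 -0.4 -5.1]
```

Emit:
{"api": "drive_tool", "payload": {
  "rotation": [
    [0,0,0],
    [0,0,0],
    [0,0,0],
    [0,0,0],
    [0,0,0]
  ],
  "slide": [
    [-10,-20,0],
    [-9,-21,0],
    [0,0,8],
    [0,0,10],
    [0,0,5]
  ],
  "jaw": [-1,-1,-1,-1,-1]
}}

```text
clock: 41.0
position: [0.5419, -0.3172, 0.0484]
orientation: [0.298, -3.125, -0.003]
contact_force: [-0.3, 0.6, -4.6]
opening: 0.0122
grip_force: 78.6
```

Emit:
{"api": "drive_tool", "payload": {
  "rotation": [
    [0,0,0],
    [0,0,0],
    [0,0,0],
    [0,0,0],
    [0,0,0]
  ],
  "slide": [
    [0,0,2],
    [0,0,2],
    [0,0,1.5],
    [0,0,1],
    [0,0,0]
  ],
  "jaw": [-1,-1,-1,-1,-1]
}}

```text
clock: 41.5
position: [0.5432, -0.3182, 0.0444]
orientation: [-0.298, 3.127, -0.0]
contact_force: [-1.8, 2.1, 2.0]
opening: 0.0123
grip_force: 79.4
```

Emit:
{"api": "drive_tool", "payload": {
  "rotation": [
    [0,0,0],
    [0,0,0],
    [0,0,0],
    [0,0,0],
    [0,0,0]
  ],
  "slide": [
    [0,0,0],
    [0,0,0],
    [0,0,0],
    [0,0,0],
    [0,0,0]
  ],
  "jaw": [1,1,1,1,1]
}}

```text
clock: 42.0
position: [0.5431, -0.3183, 0.0438]
orientation: [-0.298, 3.127, -0.0]
contact_force: [-0.5, 0.2, 0.1]
opening: 0.083
grip_force: 0.0
```

Emit:
{"api": "drive_tool", "payload": {
  "rotation": [
    [0,0,0],
    [0,0,0],
    [0,0,0],
    [0,0,0],
    [0,0,0]
  ],
  "slide": [
    [0,0,-10],
    [0,0,-35],
    [0,0,-45],
    [0,0,-45],
    [0,0,-45]
  ],
  "jaw": [1,1,1,1,1]
}}

```text
clock: 42.5
position: [0.5428, -0.3181, 0.2265]
orientation: [-0.298, 3.127, -0.001]
contact_force: [0.2, -0.3, -0.3]
opening: 0.0854
grip_force: 0.0
```

Emit:
{"api": "drive_tool", "payload": {
  "rotation": [
    [0,0,0],
    [0,0,0],
    [0,0,0],
    [0,0,0],
    [0,0,0]
  ],
  "slide": [
    [40,0,-25],
    [40,0,0],
    [40,0,0],
    [40,0,0],
    [0,0,0]
  ],
  "jaw": [1,1,1,1,1]
}}

```text
clock: 43.0
position: [0.3827, -0.349, 0.2498]
orientation: [0.294, -3.127, 0.001]
contact_force: [0.0, -0.4, 0.2]
opening: 0.0855
grip_force: 0.0
```

Run:
```python
from h import *
ims=[]; ray=[]
for n in('top','side'):
    s=snap(n); P=depth(s); Z=P[...,2]; g=s['pixels'].astype(int).max(2)
    R=np.array(s['R']); 
    def blobs(zlo,box):
        m=(Z>zlo)&(P[...,0]>box[0])&(P[...,0]<box[1])&(P[...,1]>box[2])&(P[...,1]<box[3])&(g<90)
        k,l,st,ce=cv2.connectedComponentsWithStats(m.astype(np.uint8)); i=1+np.argmax(st[1:,4]); return ce[i],st[i,4],P[l==i]*1000,l==i
    c,a,p,m=blobs(.098,(.53,.62,-.12,-.05)); ray.append((-R.T@s['t'],(rays(s,c)@R)[0]))
    print(n,'knob px',c,a,'at z122',np.round(plane(s,c,.1221)*1000,1),np.round(p.min(0)),np.round(p.max(0)),np.median(p,0))
    m=(Z>.03)&(Z<.07)&(P[...,1]<-.2)&(P[...,0]<.75)&(P[...,0]>.4)&(P[...,1]>-.5); q=P[m]; print('bar',np.round(q.mean(0)*1000,1),cv2.minAreaRect(np.float32(q[:,:2]*1000)))
    u=proj(s,[.58,-.08,.1])[0].astype(int); cc=s['pixels'][u[1]-25:u[1]+25,u[0]-25:u[0]+25]; ims.append(cv2.resize(cc,(400,400),interpolation=2)); print(u-25)
(c1,d1),(c2,d2)=ray; A=np.c_[d1,-d2]; t=np.linalg.lstsq(A,c2-c1,rcond=None)[0]; print('tri',(c1+d1*t[0])*1000,(c2+d2*t[1])*1000)
cv2.imwrite('pics/kn.png',np.hstack(ims)[...,::-1])
go(566,-77,220,83.8); print(manip.state()['joints'])
```

```text
top knob px [337.46341463 220.75609756] 41 at z122 [[568.1 -76.6 122.1]] [558. -83. 123.] [578. -69. 143.] [566.16137863 -75.09680695 136.77749265]
bar [ 544.3 -316.4   51.5] ((562.671630859375, -321.6101379394531), (124.11834716796875, 36.7816162109375), 14.438065528869629)
[313 192]
side knob px [317.         237.50980392] 51 at z122 [[566.4 -84.4 122.1]] [559. -88. 112.] [572. -82. 137.] [565.21438102 -86.7768076  124.64845264]
bar [ 539.4 -321.6   49.3] ((541.8392333984375, -319.69989013671875), (89.69751739501953, 14.579845428466797), 11.085968017578125)
[297 216]
tri [568.91214321 -77.05158438 112.84246911] [569.79136119 -77.36006396 112.9332643 ]
t 43.1 tcp [ 385.8 -348.8  249.8] tilt [ 0.001 -0.001] yaw 100.82 -> turn 17.02 slide [-149.8  289.7   37.8] open 85.5 grip 0.0 F [ 0.1 -0.4  0.2]
[-8.24731386e-01  2.87766895e-01  1.72039737e+00  1.74063205e-04
  1.13202957e+00 -2.58447316e+00]
```

View pics/kn.png

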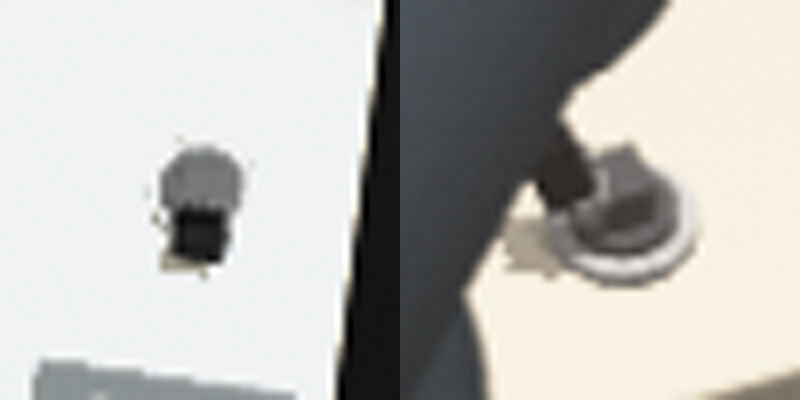

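The crop shows the knob leaning towards the robot at full-frame pixel (337.5,220.8), and the cover is back mid-tile. Next, the approach to the switch.

Emit:
{"api": "drive_tool", "payload": {
  "rotation": [
    [0,0,6],
    [0,0,6],
    [0,0,5],
    [0,0,0],
    [0,0,0]
  ],
  "slide": [
    [0,0,0],
    [0,0,0],
    [0,0,0],
    [-14,35,0],
    [-16,37,0]
  ],
  "jaw": [1,1,1,1,1]
}}

```text
clock: 43.6
position: [0.4246, -0.2794, 0.249]
orientation: [0.169, 3.136, -0.0]
contact_force: [0.4, -0.0, -0.7]
opening: 0.085
grip_force: 0.0
```

Emit:
{"api": "drive_tool", "payload": {
  "rotation": [
    [0,0,0],
    [0,0,0],
    [0,0,0],
    [0,0,0],
    [0,0,0]
  ],
  "slide": [
    [-16,37,0],
    [-16,37,0],
    [-16,37,0],
    [-16,37,0],
    [-16,37,0]
  ],
  "jaw": [1,1,1,1,1]
}}

```text
clock: 44.1
position: [0.5242, -0.1022, 0.2491]
orientation: [0.165, 3.136, 0.0]
contact_force: [1.1, 0.0, -0.7]
opening: 0.0854
grip_force: 0.0
```

Emit:
{"api": "drive_tool", "payload": {
  "rotation": [
    [0,0,0],
    [0,-6.5,0],
    [0,-6.5,0],
    [0,-6.5,0],
    [0,-6.3,0]
  ],
  "slide": [
    [-13,33,0],
    [0,0,0],
    [0,0,0],
    [0,0,0],
    [0,0,0]
  ],
  "jaw": [1,1,1,1,1]
}}

```text
clock: 44.6
position: [0.54, -0.0723, 0.2496]
orientation: [0.141, 2.682, -0.033]
contact_force: [1.9, -0.8, 0.2]
opening: 0.0851
grip_force: 0.0
```

```bash
cat >> h.py <<'E'
HX=np.array([.994,-.110,0]);HY=np.array([.110,.994,0])
def sw(D,lean,piv=(589.8,-79.3,78)):
    "slide to put TCP at distance D from pivot on the lever line at lean; reports tool pose relative to the pivot"
    s=manip.state(); R=Ro.from_rotvec(s['orientation']).as_matrix(); l=np.sin(lean)*HX+[0,0,np.cos(lean)]
    p=s['position']*1000; r=p-piv
    print('t',round(s['clock'],2),'tcp',np.round(p,1),'rel hx,hy,z',np.round([r@HX,r@HY,r[2]],1),'polar D',round(np.hypot(r@HX,r[2]),1),'ang',round(np.arctan2(r@HX,r[2]),3),'tool lean',round(np.arctan2(-R[:,2]@HX,-R[2,2]),3),'y axis',np.round([R[:,1]@HX,R[:,1]@HY,R[2,1]],3))
    print('slide',np.round(R.T@(piv+D*l-p),1),'open',round(s['opening']*1000,1),'grip',round(s['grip_force'],1),'F heater',np.round([s['contact_force']@HX,s['contact_force']@HY,s['contact_force'][2]],1),s['joints'].round(2))
E
python3 -c "
from h import *
sw(117,-.45)"
```

```text
t 44.6 tcp [540.  -72.3 249.6] rel hx,hy,z [-50.3   1.5 171.6] polar D 178.8 ang -0.285 tool lean -0.456 y axis [-0.005  1.    -0.   ]
slide [29.7 -1.5 59.2] open 85.1 grip 0.0 F heater [ 2.  -0.6  0.2] [-0.25  0.16  1.96  0.11  0.58 -1.8 ]
```

Emit:
{"api": "drive_tool", "payload": {
  "rotation": [
    [0,0,0],
    [0,0,0],
    [0,0,0],
    [0,0,0],
    [0,0,0]
  ],
  "slide": [
    [15,-0.7,30],
    [15,-0.8,29],
    [0,0,25],
    [0,0,25],
    [0,0,0]
  ],
  "jaw": [1,1,1,0,0]
}}

```text
clock: 45.1
position: [0.5596, -0.0759, 0.1352]
orientation: [0.142, 2.692, -0.031]
contact_force: [-1.1, 0.9, 0.5]
opening: 0.0594
grip_force: 0.0
```

Emit:
{"api": "drive_tool", "payload": {
  "rotation": [
    [0,0,0],
    [0,0,0],
    [0,0,0]
  ],
  "slide": [
    [0,0,0],
    [0,0,0],
    [0,0,0]
  ],
  "jaw": [0,0,0]
}}

```text
clock: 45.4
position: [0.5596, -0.0768, 0.1389]
orientation: [0.143, 2.686, -0.033]
contact_force: [0.3, -0.5, -0.2]
opening: 0.0428
grip_force: 0.0
```

Run:
```python
from h import *
sw(47,-.45)
ims=[]
for n in('top','side'):
    s=snap(n);u=proj(s,[.575,-.08,.12])[0].astype(int); cc=s['pixels'][u[1]-35:u[1]+35,u[0]-35:u[0]+35]; ims.append(cv2.resize(cc,(400,400),interpolation=2))
cv2.imwrite('pics/kg.png',np.hstack(ims)[...,::-1])
```

```text
t 45.4 tcp [559.6 -76.8 138.9] rel hx,hy,z [-30.3  -0.8  60.9] polar D 68.0 ang -0.462 tool lean -0.452 y axis [-0.004  1.    -0.   ]
slide [-0.8  0.8 21. ] open 42.8 grip 0.0 F heater [ 0.3 -0.4 -0.2] [-0.25  0.38  2.    0.19  0.32 -1.88]
```

View pics/kg.png

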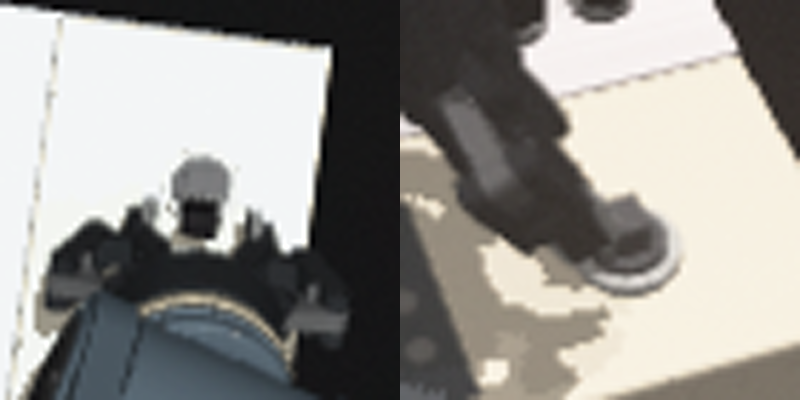

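The knob, at crop (200,220), is centred between the fingertips at columns 150 and 255. I advance and pinch it.

Emit:
{"api": "drive_tool", "payload": {
  "rotation": [
    [0,0,0],
    [0,0,0],
    [0,0,0],
    [0,0,0],
    [0,0,0]
  ],
  "slide": [
    [-0.8,0.3,10],
    [0,0,11],
    [0,0,0],
    [0,0,0],
    [0,0,0]
  ],
  "jaw": [0,0,0,-1,-1],
  "grip_force": 30
}}

```text
clock: 46.0
position: [0.5691, -0.0778, 0.119]
orientation: [0.143, 2.688, -0.033]
contact_force: [-3.0, -6.7, 0.6]
opening: 0.0172
grip_force: 33.1
```

Emit:
{"api": "drive_tool", "payload": {
  "rotation": [
    [0,0,0],
    [0,0,0],
    [0,0,0]
  ],
  "slide": [
    [0,0,0],
    [0,0,0],
    [0,0,0]
  ],
  "jaw": [-1,-1,-1]
}}

```text
clock: 46.3
position: [0.569, -0.0779, 0.1191]
orientation: [0.144, 2.688, -0.033]
contact_force: [-2.1, -5.6, -1.9]
opening: 0.0175
grip_force: 32.6
```

```bash
python3 -c "
from h import *
sw(59,-.45)"
```

```text
t 46.3 tcp [569.  -77.9 119.1] rel hx,hy,z [-20.9  -0.9  41.1] polar D 46.1 ang -0.47 tool lean -0.45 y axis [-0.003  1.    -0.   ]
slide [ -0.9   0.9 -13. ] open 17.5 grip 32.6 F heater [-1.4 -5.8 -1.9] [-0.24  0.43  1.99  0.21  0.28 -1.9 ]
```

Emit:
{"api": "drive_tool", "payload": {
  "rotation": [
    [0,0,0],
    [0,0,0],
    [0,0,0],
    [0,0,0],
    [0,0,0]
  ],
  "slide": [
    [0,-0.6,-3],
    [0,0,-4],
    [0,0,-3],
    [0,0,-2],
    [0,0,0]
  ],
  "jaw": [-1,-1,-1,-1,-1],
  "grip_force": 40
}}

```text
clock: 46.8
position: [0.564, -0.0776, 0.1301]
orientation: [0.143, 2.687, -0.033]
contact_force: [4.9, 1.1, -4.6]
opening: 0.0175
grip_force: 41.1
```

```bash
python3 -c "
from h import *
sw(59,-.45)"
```

```text
t 46.8 tcp [564.  -77.6 130.1] rel hx,hy,z [-25.8  -1.1  52.1] polar D 58.1 ang -0.46 tool lean -0.451 y axis [-0.004  1.    -0.   ]
slide [-0.6  1.1 -0.9] open 17.5 grip 41.1 F heater [ 4.7  1.6 -4.6] [-0.25  0.4   2.    0.2   0.3  -1.89]
```

Emit:
{"api": "drive_tool", "payload": {
  "rotation": [
    [0,4,0],
    [0,4,0],
    [0,4,0],
    [0,0,0]
  ],
  "slide": [
    [-4.1,0,0.1],
    [-4.1,0,0.1],
    [-4.1,0,0.1],
    [0,0,0]
  ],
  "jaw": [-1,-1,-1,-1]
}}

```text
clock: 47.2
position: [0.575, -0.0787, 0.1331]
orientation: [0.154, 2.902, -0.018]
contact_force: [-0.9, -1.2, -4.2]
opening: 0.0172
grip_force: 42.4
```

```bash
python3 -c "
from h import *
sw(58,-.24)"
```

```text
t 47.2 tcp [575.  -78.7 133.1] rel hx,hy,z [-14.8  -1.   55.1] polar D 57.1 ang -0.262 tool lean -0.236 y axis [-0.004  1.     0.   ]
slide [-1.3  1.  -0.9] open 17.2 grip 42.4 F heater [-0.7 -1.3 -4.2] [-0.23  0.45  1.83  0.05  0.63 -1.73]
```

Emit:
{"api": "drive_tool", "payload": {
  "rotation": [
    [0,4,0],
    [0,4,0],
    [0,4,0],
    [0,4,0],
    [0,0,0]
  ],
  "slide": [
    [-4.3,0,-0.3],
    [-4.2,0,-0.2],
    [-4.2,0,-0.1],
    [-4.2,0,0],
    [0,0,0]
  ],
  "jaw": [-1,-1,-1,-1,-1]
}}

```text
clock: 47.7
position: [0.5902, -0.0804, 0.134]
orientation: [-0.164, -3.091, -0.005]
contact_force: [-2.9, -0.3, -17.4]
opening: 0.0172
grip_force: 41.5
```

```bash
python3 -c "
from h import *
sw(58,.04)"
```

```text
t 47.7 tcp [590.2 -80.4 134. ] rel hx,hy,z [ 0.5 -1.  56. ] polar D 56.0 ang 0.009 tool lean 0.046 y axis [-0.004  1.     0.001]
slide [-1.7  1.  -2.1] open 17.2 grip 41.5 F heater [ -2.8  -0.6 -17.4] [-0.21  0.58  1.59 -0.    1.02 -1.67]
```

Emit:
{"api": "drive_tool", "payload": {
  "rotation": [
    [0,4,0],
    [0,4,0],
    [0,4,0],
    [0,0,0]
  ],
  "slide": [
    [-4.1,0,0.6],
    [-4.1,0,0.5],
    [-4.1,0,0.5],
    [0,0,0]
  ],
  "jaw": [-1,-1,-1,-1]
}}

```text
clock: 48.1
position: [0.6021, -0.0817, 0.1315]
orientation: [-0.153, -2.884, -0.02]
contact_force: [-7.9, 0.4, -16.3]
opening: 0.0173
grip_force: 41.1
```

```bash
python3 -c "
from h import *
sw(56,.25)"
```

```text
t 48.1 tcp [602.1 -81.7 131.5] rel hx,hy,z [12.5 -1.  53.5] polar D 55.0 ang 0.229 tool lean 0.254 y axis [-0.004  1.     0.001]
slide [-1.2  1.  -1. ] open 17.3 grip 41.1 F heater [ -7.9  -0.5 -16.3] [-0.2   0.7   1.4  -0.02  1.3  -1.66]
```

Emit:
{"api": "drive_tool", "payload": {
  "rotation": [
    [0,4,0],
    [0,4,0],
    [0,3.5,0],
    [0,0,0]
  ],
  "slide": [
    [-4.2,0,0.8],
    [-4.2,0,0.7],
    [-3.8,0,0.6],
    [0,0,0]
  ],
  "jaw": [-1,-1,-1,-1]
}}

```text
clock: 48.5
position: [0.6111, -0.0827, 0.1275]
orientation: [-0.142, -2.678, -0.034]
contact_force: [-28.9, 2.5, 2.0]
opening: 0.0176
grip_force: 41.9
```

```bash
python3 -c "
from h import *
sw(55,.45)"
```

```text
t 48.5 tcp [611.1 -82.7 127.5] rel hx,hy,z [21.5 -1.1 49.5] polar D 54.0 ang 0.409 tool lean 0.46 y axis [-0.004  1.     0.001]
slide [-2.2  1.1 -1.1] open 17.6 grip 41.9 F heater [-29.   -0.7   2. ] [-0.19  0.82  1.22 -0.04  1.56 -1.65]
```

The lever is against its end stop (29 N). I ease off, release, and back out along the lever.

Emit:
{"api": "drive_tool", "payload": {
  "rotation": [
    [0,0,0],
    [0,0,0],
    [0,0,0],
    [0,0,0],
    [0,0,0]
  ],
  "slide": [
    [1,0,0],
    [0,0,0],
    [0,0,0],
    [0,0,0],
    [0,0,0]
  ],
  "jaw": [-1,-1,0,0,0]
}}

```text
clock: 49.0
position: [0.6143, -0.0831, 0.1297]
orientation: [-0.143, -2.693, -0.032]
contact_force: [-0.2, 0.7, 0.8]
opening: 0.0425
grip_force: 0.0
```

Emit:
{"api": "drive_tool", "payload": {
  "rotation": [
    [0,0,0],
    [0,0,0],
    [0,0,0],
    [0,0,0],
    [0,0,0]
  ],
  "slide": [
    [0,0,0],
    [0,0,0],
    [0,0,-25],
    [0,0,-35],
    [0,0,-35]
  ],
  "jaw": [0,0,0,0,0]
}}

```text
clock: 49.5
position: [0.655, -0.0874, 0.2155]
orientation: [-0.143, -2.69, -0.033]
contact_force: [-0.4, 0.1, 0.1]
opening: 0.0429
grip_force: 0.0
```

Emit:
{"api": "drive_tool", "payload": {
  "rotation": [
    [0,-6.5,0],
    [0,-6.5,0],
    [0,-6.5,0],
    [0,-6.5,0],
    [0,0,0]
  ],
  "slide": [
    [0,0,-20],
    [20,0,-20],
    [30,0,0],
    [40,0,0],
    [45,0,0]
  ],
  "jaw": [0,0,0,0,0]
}}

```text
clock: 50.0
position: [0.5356, -0.0746, 0.2696]
orientation: [0.166, 3.126, -0.002]
contact_force: [-0.1, 0.0, 1.4]
opening: 0.0428
grip_force: 0.0
```

Emit:
{"api": "drive_tool", "payload": {
  "rotation": [
    [0,0,0],
    [0,0,0],
    [0,0,0],
    [0,0,0],
    [0,0,0]
  ],
  "slide": [
    [45,0,0],
    [45,30,0],
    [45,40,0],
    [10,45,0],
    [0,0,0]
  ],
  "jaw": [0,0,0,0,0]
}}

```text
clock: 50.5
position: [0.4146, 0.0482, 0.2684]
orientation: [0.16, 3.131, 0.001]
contact_force: [-0.4, -0.4, -0.2]
opening: 0.0423
grip_force: 0.0
```

Run:
```python
from h import *
sw(55,.45)
ims=[]
for n in('top','side'):
    s=snap(n); P=depth(s); Z=P[...,2]; g=s['pixels'].astype(int).max(2)
    m=(Z>.1)&(Z<.17)&(P[...,0]>.46)&(P[...,0]<.67)&(P[...,1]>-.15)&(P[...,1]<.09)
    k,l,st,ce=cv2.connectedComponentsWithStats(m.astype(np.uint8)); print(n)
    for i in range(1,k):
        if st[i,4]>15: p=P[l==i]*1000; print(st[i,4],'z90',np.round(np.percentile(p[:,2],90),1),np.round(np.median(p,axis=0),1),p.max(0).round(),p.min(0).round())
    m=(Z>.038)&(Z<.07)&(P[...,1]<-.2)&(P[...,0]<.75)&(P[...,0]>.4)&(P[...,1]>-.5); q=P[m]; print('bar',np.round(q.mean(0)*1000,1))
    u=proj(s,[.58,-.08,.1])[0].astype(int); cc=s['pixels'][u[1]-50:u[1]+50,u[0]-50:u[0]+50]; ims.append(cv2.resize(cc,(400,400),interpolation=2))
cv2.imwrite('pics/fin.png',np.hstack(ims)[...,::-1])
```

```text
t 50.5 tcp [414.6  48.2 268.4] rel hx,hy,z [-188.2  107.5  190.4] polar D 267.7 ang -0.78 tool lean -0.007 y axis [-0.008  1.     0.001]
slide [-210.3 -109.3  142.2] open 42.3 grip 0.0 F heater [-0.3 -0.4 -0.2] [ 0.    0.07  1.94  0.    1.13 -1.46]
top
68 z90 155.8 [631.1  36.8 150.4] [643.  48. 158.] [623.  26. 102.]
117 z90 137.0 [597.6 -80.3 117.6] [619. -68. 141.] [572. -92. 100.]
64 z90 154.0 [597.   40.6 149.7] [609.  50. 156.] [589.  31. 101.]
64 z90 155.1 [564.5  43.1 150.2] [575.  54. 158.] [555.  34. 102.]
64 z90 155.6 [530.   47.1 151.4] [541.  58. 161.] [521.  37. 105.]
57 z90 154.9 [498.   51.3 150.9] [506.  63. 158.] [488.  41. 103.]
bar [ 543.5 -316.9   53.4]
side
215 z90 149.8 [628.5  28.2 133. ] [641.  47. 152.] [620.  24. 100.]
221 z90 149.6 [594.9  32.2 133.1] [608.  48. 152.] [587.  27. 101.]
223 z90 149.9 [560.9  35.2 131.5] [574.  52. 152.] [552.  30. 100.]
231 z90 149.7 [528.1  38.8 133.4] [541.  57. 154.] [519.  34. 100.]
235 z90 149.9 [494.1  42.8 132.8] [507.  60. 152.] [485.  38. 100.]
246 z90 133.9 [598.6 -86.  116.1] [617. -70. 138.] [577. -94. 100.]
bar [ 539.4 -321.2   51. ]
```

View pics/fin.png

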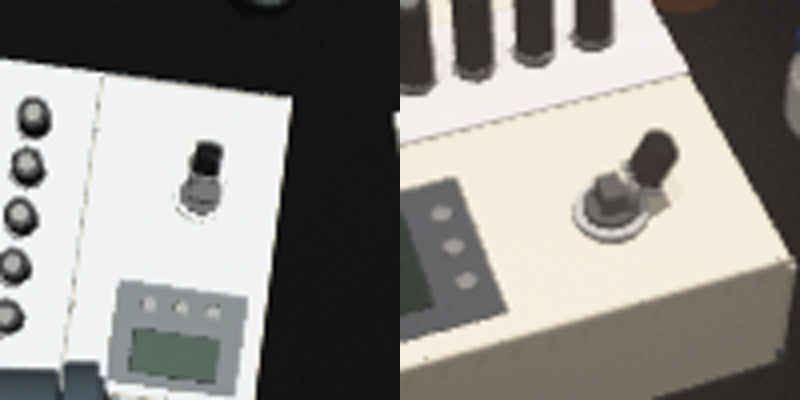

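The lever leans away from the robot, a mirror of where it started (knob tip at x ≈ 618, originally 557). The knob top is at the same height as before, so it has dropped back down. The probes are home and the cover is mid-tile.

```bash
python3 -c "
from h import *
print(manip.job_done())"
```

```text
the job is handed in; nothing more can be done
None
```

The job is handed in at about 51 s of the 210 s allowed: the cover lies mid-tile (put back after it was knocked aside), all five probes are home in the wells, and the switch is on with its knob down, going by the final camera check since the hand-in returned no verdict.

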